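# Unbolt the paint cage's double doors and crate the red-capped can

### The job

Fetch the red-capped spray can from the mesh cage: swing the left (active) door wide open, then press down the flush bolt it was covering on the right (passive) door, and swing that door wide open too. Stand the can upright on the floor of any empty cell of the blue crate, set down and not dropped; leave both doors wide open and the bolt drawn, and leave everything else where it stands.

Things in the scene. Friction and masses are not known exactly. Their poses are not given: they have to be found in the camera images.
- red_can_mid (a point): The spray can to fetch: pale grey body, RED cap, about 0.24 kg, standing in the cage's lower compartment behind the passive door, its axis 30 to 48 mm behind the cage's front plane; 52 mm diameter, 120 mm tall in all: body to 73 mm, a short shoulder, then a 40 mm diameter, 40 mm tall cap. Point: its centre, half-way up (60 mm above its foot); z axis up along the can
- cage: Grey mesh cage, fixed; 220 deep (x), 400 wide (y), 262 mm high. Origin: centre of its underside; x points to its back, front plane at x = -110 mm, doors before it. Compartment floor 24 mm above the bench; a wire shelf (17 mm behind the front plane to the back) has its underside at 184 mm. The bolt's keeper stands out 23 mm at mid-front, 245 to 261 mm up. 372 mm clear between posts
- active_door (a joint): Angle of the active door, hinged at the cage's left (+y of the cage) front corner; 0 shut, grows as it swings out to the robot, stop at 1.8. Stays where it is left. Leaf 20 to 24 mm thick, 22 to 246 mm above the bench, 200 mm wide. Its hollow meeting edge covers the bolt when shut; nothing locks it.
- active_handle (a point): Point on the active door's vertical bar handle (black, 10 mm thick, running from 60 mm below this point to 32 mm above it, 32 to 36 mm off the door's face; shut, 160 mm beside and 47 mm before the hinge axis). 195 mm above the bench. Its axes turn with the door; parallel to the cage's when shut
- active_hinge (a point): Point on the vertical hinge axis of the active door, at the handle point's height
- passive_door (a joint): Angle of the passive door, hinged at the cage's right (-y of the cage) front corner; 0 shut, grows as it swings out to the robot, stop at 1.8. Stays where it is left. Leaf 20 to 24 mm thick, 22 to 246 mm above the bench, 198 mm wide and 250 with its flange. Held shut by the bolt, which sits on the 52 mm set-back flange behind the active door's edge.
- passive_handle (a point): Point on the passive door's vertical bar handle (black, 10 mm thick, running from 60 mm below this point to 32 mm above it, 32 to 36 mm off the door's face; shut, 160 mm beside and 47 mm before the hinge axis). 195 mm above the bench. Its axes turn with the door; parallel to the cage's when shut
- passive_hinge (a point): Point on the vertical hinge axis of the passive door, at the handle point's height
- bolt (a joint): Travel of the passive door's flush bolt: 0 = shot up into the keeper over the door, 0.018 m = fully drawn down. Sliding friction 3 N; it stays where it is left
- bolt_pad (a point): Centre of the top of the bolt's yellow thumb piece (24 wide, 14 deep, 10 high; 205 mm above the bench when shot), standing out before the passive door's flange (flange face 9 mm behind this point). Press it straight down 18 mm to release. Its rod up to the keeper is 28 mm to the passive side. Reachable only with the active door open
- crate: Blue divided crate, 228 long (its x) x 154 wide (its y) x 80 mm high, origin at the centre of its underside, on the bench; fixed. 3 x 2 cells 68 mm square with centres at x = -74, 0, +74 and y = -37, +37 mm; walls 6 mm, cell floor 8 mm above the bench. Some cells hold cans, some are empty
- cage_can_a_mid (a point): Bystander: black-capped can standing in the cage behind the active door; same size as the red-capped can. Point: its centre, half-way up
- cage_can_b_mid (a point): Bystander: green-capped can standing further back in the cage; same size as the red-capped can. Point: its centre, half-way up
- crate_can_a_mid (a point): Bystander: white-capped can standing in a crate cell; same size as the red-capped can. Point: its centre, half-way up
- crate_can_b_mid (a point): Bystander: blue-capped can standing in a crate cell; same size as the red-capped can. Point: its centre, half-way up
- crate_can_c_mid (a point): Bystander: yellow-capped can standing in a crate cell; same size as the red-capped can. Point: its centre, half-way up
- spanner: Bystander: steel spanner lying flat in front of the cage, 176 mm long (its x), 32 wide, 8 mm high, low enough for the doors to pass over; origin under its middle
- paint_pot: Bystander: grey open paint-mixing pot, 84 mm across, 95 high; origin at the centre of its underside
- tape_roll: Bystander: roll of masking tape lying flat, 96 mm across, 36 high; origin at the centre of its underside
- thinner_tin: Bystander: tin, 70 mm diameter, 110 high; origin at the centre of its underside

How it is judged:
By the outcome, as a careful person would: the job done as asked, in the order asked, and still so for the second after the job is handed in, with the robot touching nothing.
It also fails if it takes over 72 s, if anything falls off the work surface, if the arm or the gripper's body presses on something with over 40 N, if the wrist force passes 120 N, or if a joint passes its speed limit or range.

### The arm

A 6-joint arm with a two-finger parallel gripper is mounted at the origin on the work surface. World frame = base frame: x ahead of the robot, y to its left, z up, the work surface at z = 0. Lengths are in m, angles in rad, forces in N, time in s.
With the tool pointing down it reaches from about 0.225 to 0.875 m from the base axis. Payload 3.4 kg.
Tool frame: the origin (TCP) lies between the finger pads; the fingertips stand 17 mm ahead of it and the grasp point (between the pads) lies 2 mm behind it; z points along the fingers, y is the direction in which the jaws open and shut (so a half turn about z gives the same grasp; the last joint's range is limited). The gripper opens to 85 mm and grips with 20 to 120 N. Pads are 22 mm wide; open, the fingers measure 114 mm over their backs; the gripper's body (76 mm by 85 mm) begins 54 mm behind the grasp point. The pads swing forward as they close: fully open they stand 13 mm farther back than shut.
Start: joints at [1.212, 0.276, 1.505, -0, 1.361, -0.121], TCP at [0.135, 0.559, 0.248] pointing down, gripper open.
Joint ranges: [-2.89, 2.89], [-0.75, 2.08], [0.22, 2.7], [-1.18, 4.32], [0.11, 2.71], [-2.7, 2.7]. Speed limits (rad/s): [2.57, 2.57, 3.14, 3.14, 3.14, 3.14].

### API

Orientations are given as a 3x3 rotation matrix whose columns are the frame's x, y, z axes.
In Python, from cell import manip gives the robot as it stands.
- The arm moves only by the tool servo_tool, never from a script. Its argument "moves" is a list of rows, each a list of 2 entries, a list of its own where there are three numbers: the shift along the tool's x, y, z in m, then the turn, a rotation vector about the tool's x, y, z in degrees. A call has 1 to 20 rows; each row shifts and turns the pose as measured when the row begins, along the tool's axes as they then stand; what a row does not reach is not made up. A row lasts 1/12 s, in which the tool goes at most 41.7 mm and 7.16 degrees, less where a joint would pass 70% of its speed; a pose out of reach is approached as far as the arm can. A call is refused whole if a number of a shift passes 0.0417 or a number of a turn 7.16, either way. A call with a gripper value outside its range is refused whole. "fingers" is the opening in per cent of the stroke, from 0 (shut) to 100 (fully open), set as the call begins (left out, the last holds). The fingers move at their own pace and stop on an object; "force" is the grip in N (left out, the last holds). Time passes only in rows, so rows that do not move let the fingers close. It gives the time, the measured TCP pose, the force and the opening at its end, in the units of the state.
- manip.observe(): the state, without advancing time (a new reading comes with each control period).
- manip.read_camera(name): name is "scene" or "side" or "wrist"; returns a dict with "frame" (480x640x3 uint8, red, green, blue), "range_z" (480x640 float32, m along the optical axis (not along the pixel's ray), 0 where there is no reading), "fx", "fy", "cx", "cy" (pixels), "R" (3x3) and "t" (3): a world point X has camera coordinates R X + t. Camera axes: x right, y down, z forward; pixel columns grow to the right and rows downward; lengths in m; the calibration is good to about 2 mm. A picture is of the moment at which its call begins.
- manip.hand_in(): hands the job in, once; it reports no verdict.
The state is a dict: "t": time; "qpos": joint angles; "dq": joint speeds; "joint_efforts": joint torques, N m; "ee_pos": TCP position; "eef_rot": TCP orientation; "contact_force": force on the tool from outside, world axes, zero at the start; "wrist_torque": the same for the moment, N m; "gripper_width": finger opening in m.
Only numpy, scipy, OpenCV 4.12 (cv2) and the standard library are available. Lean on these libraries where they do the work, as an engineer would, in place of code of your own. Each camera call takes 0.05 s, during which the arm holds its last target.

## Working session

There is one attempt and no reset: what is moved stays moved. The work goes in short steps, Python scripts to look and compute and a tool call to move; the robot and the scene stay as the last step left them, time stands still between calls to the robot, and variables do not carry over. Pictures are saved under pics/ and viewed, and the job is handed in when it is done.

Besides the shell and the picture viewer there is one more tool, called after "Request:" as name(argument=value, ...) on one line, values as JSON. servo_tool: Moves the arm, as the interface text tells. Its arguments: {"type":"object","properties":{"moves":{"type":"array","items":{"type":"array"}},"fingers":{"type":"number"},"force":{"type":"number"}},"required":["moves"]}

```bash
mkdir -p pics; ls; python3 - <<'E'
from cell import manip
import cv2,numpy as np
np.set_printoptions(precision=4,suppress=True)
print(manip.observe())
for n in ["scene","side","wrist"]:
    c=manip.read_camera(n)
    np.savez(f"pics/{n}0.npz",**c)
    cv2.imwrite(f"pics/{n}0.png",c["frame"][:,:,::-1])
    print(n,c["fx"],c["fy"],c["cx"],c["cy"],c["R"],c["t"],-c["R"].T@c["t"])
E
```

```text
pics
{'t': 0.0, 'qpos': array([ 1.212 ,  0.2766,  1.5061,  0.    ,  1.3607, -0.121 ]), 'dq': array([ 0.0004,  0.0017,  0.0003, -0.0008,  0.0012, -0.0026]), 'joint_efforts': array([  0.0001, -41.6776, -24.5816,   0.0001,   0.011 ,   0.    ]), 'ee_pos': array([0.1353, 0.5583, 0.2474]), 'eef_rot': array([[-0.9719,  0.2356, -0.0006],
       [ 0.2356,  0.9719, -0.0017],
       [ 0.0002, -0.0018, -1.    ]]), 'contact_force': array([ 0.069 , -0.1665,  0.2201]), 'wrist_torque': array([ 0.0621, -0.0217,  0.0082]), 'gripper_width': 0.08542961827036513}
scene 492.2551043793667 492.2551043793667 321.6575806330402 240.27665226552563 [[ 0.8277 -0.5611 -0.0099]
 [-0.5339 -0.7818 -0.322 ]
 [ 0.1729  0.2718 -0.9467]] [-0.3982  0.3746  1.2481] [ 0.3137 -0.2699  1.2983]
side 456.58168499184234 456.58168499184234 326.2968360451265 231.3481140641471 [[ 0.3783 -0.9256  0.0118]
 [-0.6205 -0.2631 -0.7388]
 [ 0.6869  0.2721 -0.6739]] [-0.1626  0.4553  0.757 ] [-0.176  -0.2367  0.8484]
wrist 353.96242861237243 353.96242861237243 319.3176868592774 238.70350769954217 [[ 0.2358  0.9718 -0.0014]
 [ 0.9375 -0.2271  0.2638]
 [ 0.256  -0.0635 -0.9646]] [-0.5726 -0.0329  0.3783] [0.069  0.573  0.3728]
```

View pics/scene0.png

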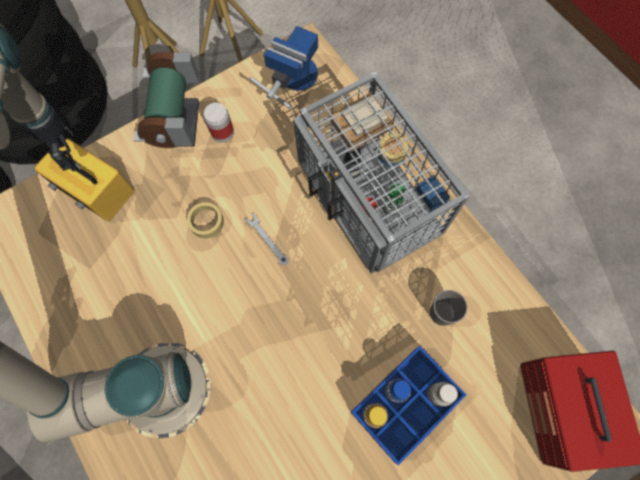

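View pics/side0.png

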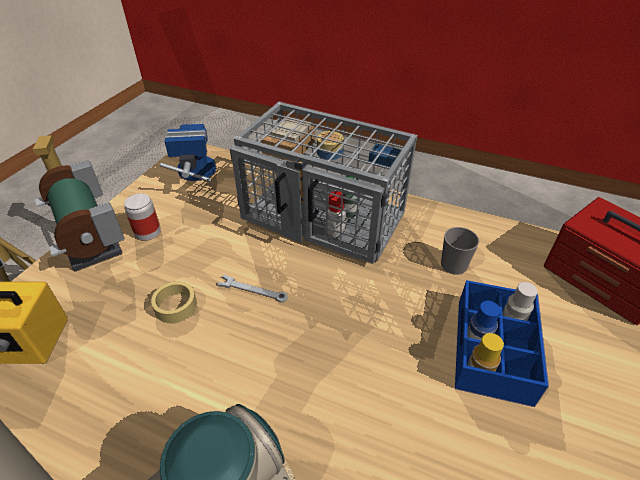

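View pics/wrist0.png

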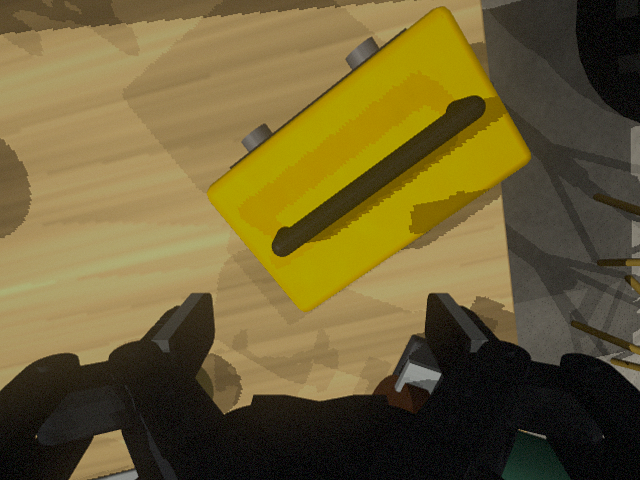

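The views show the cage (scene about 296–465 × 77–270, doors facing the base), spanner, crate with white, blue and yellow cans, tape, tin and pot. I'll zoom in on the cage and crate.

```bash
python3 - <<'E'
import cv2,numpy as np
def crop(n,x0,y0,x1,y1,o,s):
    im=cv2.imread(f"pics/{n}0.png")[y0:y1,x0:x1]
    cv2.imwrite(o,cv2.resize(im,None,fx=s,fy=s,interpolation=cv2.INTER_CUBIC))
crop("scene",285,65,485,275,"pics/z1.png",2.8)
crop("side",225,95,425,265,"pics/z2.png",3.5)
crop("scene",340,335,480,475,"pics/z3.png",4)
E
```

```text
(no output)
```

View pics/z1.png

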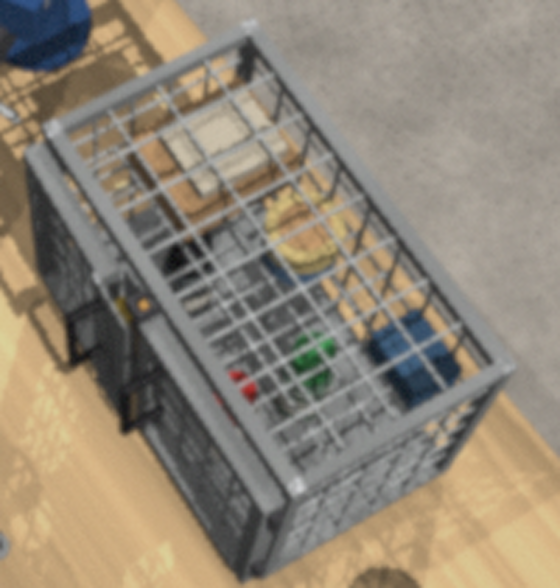

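View pics/z2.png

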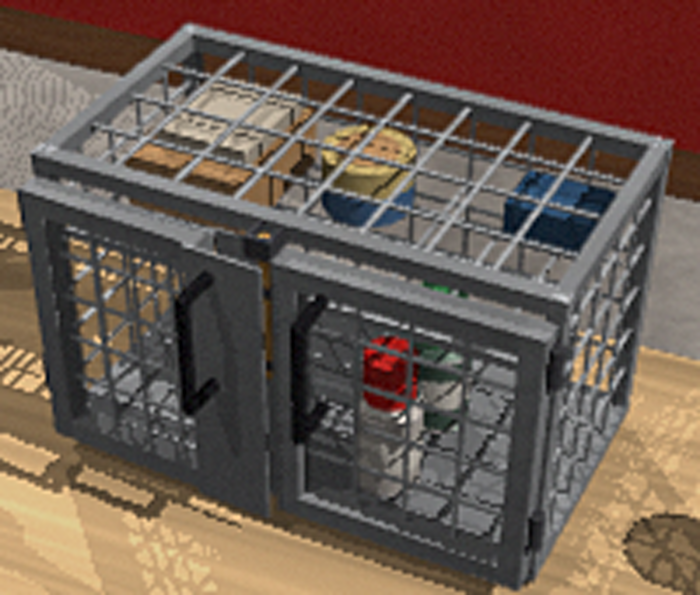

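View pics/z3.png

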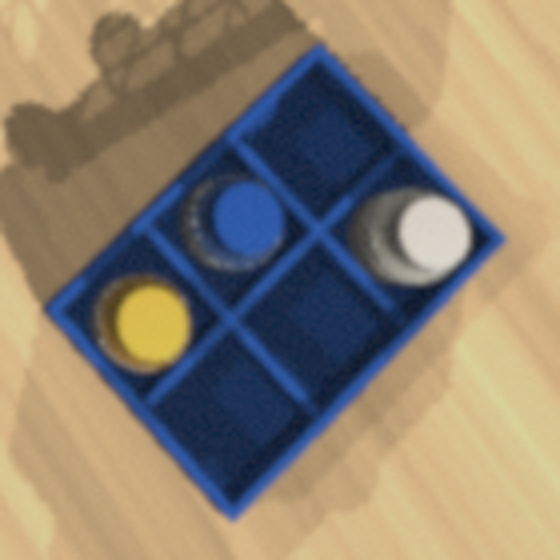

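```bash
cat > h.py <<'E'
import numpy as np,cv2
np.set_printoptions(precision=4,suppress=True)
def load(f):
    d=np.load(f); return {k:d[k] for k in d.files}
def ray(c,uv,z):
    uv=np.atleast_2d(uv).astype(float)
    d=np.c_[(uv[:,0]-c["cx"])/c["fx"],(uv[:,1]-c["cy"])/c["fy"],np.ones(len(uv))]@c["R"]
    o=-c["R"].T@c["t"]
    return o+d*((z-o[2])/d[:,2])[:,None]
def proj(c,X):
    X=np.atleast_2d(X)@c["R"].T+c["t"]
    return np.c_[X[:,0]/X[:,2]*c["fx"]+c["cx"],X[:,1]/X[:,2]*c["fy"]+c["cy"]]
def fit(loc,P):
    l=loc[:,:2];p=P[:,:2];lc=l.mean(0);pc=p.mean(0)
    H=(l-lc).T@(p-pc);a=np.arctan2(H[0,1]-H[1,0],H[0,0]+H[1,1])
    R=np.array([[np.cos(a),-np.sin(a)],[np.sin(a),np.cos(a)]])
    t=pc-R@lc
    return a,t,(l@R.T+t-p)
def T(a,t,loc):
    c,s=np.cos(a),np.sin(a);loc=np.atleast_2d(loc)
    return np.c_[loc[:,:2]@np.array([[c,-s],[s,c]]).T+t,loc[:,2]]
E
python3 - <<'E'
from h import *
sc=load("pics/scene0.npz");sd=load("pics/side0.npz")
L=np.array([[-.11,.2],[.11,.2],[.11,-.2],[-.11,-.2]])
P1=ray(sc,np.array([[52,130],[251,25],[512,368],[296,487]])/2.8+[285,65],.262)
P2=ray(sd,np.array([[32,150],[190,27],[668,143],[563,300]])/3.5+[225,95],.262)
for P in(P1,P2):
    print(P);a,t,r=fit(L,P);print(a,t,r)
a,t,r=fit(np.r_[L,L],np.r_[P1,P2]);print("cage",a,t)
C=np.array([[-.114,.077],[-.114,-.077],[.114,-.077],[.114,.077]])
P=ray(sc,np.array([[48,308],[320,45],[503,238],[233,517]])/4+[340,335],.08);print(P)
for k in range(4):
    a,t,r=fit(C,np.roll(P,k,0));print(k,a,t,abs(r).max())
E
```

```text
[[ 0.653   0.3277  0.262 ]
 [ 0.8602  0.3176  0.262 ]
 [ 0.8384 -0.0732  0.262 ]
 [ 0.6315 -0.0563  0.262 ]]
-0.05791651833599894 [0.7458 0.129 ] [[-0.0055  0.0073]
 [ 0.007   0.0046]
 [ 0.0056 -0.0039]
 [-0.0071 -0.0081]]
[[ 0.648   0.3361  0.262 ]
 [ 0.8573  0.3178  0.262 ]
 [ 0.8345 -0.0716  0.262 ]
 [ 0.6237 -0.0574  0.262 ]]
-0.0640400294231901 [0.7408 0.1312] [[-0.0041  0.0018]
 [ 0.0061  0.006 ]
 [ 0.0034 -0.0038]
 [-0.0054 -0.0039]]
cage -0.060996214358341884 [0.7433 0.1301]
[[ 0.3571 -0.3107  0.08  ]
 [ 0.581  -0.2802  0.08  ]
 [ 0.6013 -0.4292  0.08  ]
 [ 0.3792 -0.4604  0.08  ]]
0 1.3286835242649786 [ 0.4796 -0.3701] 0.21943064859322423
1 0.13492711715419997 [ 0.4796 -0.3701] 0.15125963059674802
2 -1.8129091293248119 [ 0.4796 -0.3701] 0.2194306485932241
3 -3.006665536435593 [ 0.4796 -0.3701] 0.15125963059674796
```

```bash
cat >> h.py <<'E'
def cloud(c):
    z=c["range_z"].astype(float);v,u=np.indices(z.shape)
    P=np.stack([(u-c["cx"])/c["fx"]*z,(v-c["cy"])/c["fy"]*z,z],-1)
    X=(P-c["t"])@c["R"]; X[z<=0]=np.nan
    return X
E
python3 - <<'E'
from h import *
sc=load("pics/scene0.npz");sd=load("pics/side0.npz")
C=np.array([[-.114,.077],[.114,.077],[.114,-.077],[-.114,-.077]])
P=ray(sc,np.array([[48,308],[320,45],[503,238],[233,517]])/4+[340,335],.08)
a,t,r=fit(C,P);print("crate",a,t,r)
for n,c in(("sc",sc),("sd",sd)):
    X=cloud(c)
    m=(X[...,0]>.55)&(X[...,0]<.95)&(X[...,1]>-.2)&(X[...,1]<.42)&(X[...,2]>.15)&(X[...,2]<.3)
    Q=X[m]; print(n,len(Q),"z pct",np.percentile(Q[:,2],[50,80,90,95,99]))
    h=np.histogram(Q[:,2],bins=np.arange(.2,.29,.006));print(h[0],h[1])
    top=Q[(Q[:,2]>.25)]
    print(cv2.minAreaRect(top[:,:2].astype(np.float32)*1000))
    m=(X[...,0]>.3)&(X[...,0]<.65)&(X[...,1]>-.5)&(X[...,1]<-.25)&(X[...,2]>.06)&(X[...,2]<.09)
    print("crate",cv2.minAreaRect(X[m][:,:2].astype(np.float32)*1000),np.median(X[m][:,2]))
    m=(X[...,0]>.2)&(X[...,0]<.45)&(abs(X[...,1])<.15);print("bench z",np.nanmedian(X[m][:,2]))
E
```

```text
crate 0.1385833028795815 [ 0.4796 -0.3701] [[-0.001   0.0011]
 [ 0.0009  0.0021]
 [ 0.0019 -0.0014]
 [-0.0018 -0.0017]]
sc 12419 z pct [0.2468 0.2602 0.2625 0.2638 0.2656]
[ 231  279  321  632  428 1088  353 1412 1145 2034 2506   79    0    0] [0.2   0.206 0.212 0.218 0.224 0.23  0.236 0.242 0.248 0.254 0.26  0.266
 0.272 0.278 0.284]
((729.58544921875, 133.46156311035156), (402.2471923828125, 254.04098510742188), 86.61210632324219)
crate ((478.547607421875, -369.8568115234375), (228.4149169921875, 157.8984832763672), 7.954347133636475) 0.0781714443595164
bench z 0.0005841452056438543
sd 11600 z pct [0.239  0.2556 0.2592 0.2603 0.2616]
[ 288  370  368  588  587  872  481 1479 1097 2221  757    0    0    0] [0.2   0.206 0.212 0.218 0.224 0.23  0.236 0.242 0.248 0.254 0.26  0.266
 0.272 0.278 0.284]
((734.4410400390625, 133.7205810546875), (401.3776550292969, 249.40505981445312), 86.82634735107422)
crate ((480.1878356933594, -367.7196044921875), (232.89321899414062, 157.17410278320312), 8.129301071166992) 0.0737152680357902
bench z -0.0018514272530679174
```

```bash
python3 - <<'E'
from h import *
sc=load("pics/scene0.npz");sd=load("pics/side0.npz")
a=-.059;t=np.array([.7445,.131])
for n,c in(("sc",sc),("sd",sd)):
    X=cloud(c); R=np.array([[np.cos(a),-np.sin(a)],[np.sin(a),np.cos(a)]])
    L=(X[...,:2]-t)@R
    l=np.dstack([L,X[...,2]])
    top=(l[...,2]>.25)&(l[...,2]<.275)
    # outer frame edges by slices
    for y0,y1 in((-.15,-.05),(.05,.15)):
        q=l[top&(l[...,1]>y0)&(l[...,1]<y1)&(abs(l[...,0])<.2)]
        print(n,"x hist",y0,np.histogram(q[:,0],bins=np.arange(-.145,.14,.005))[0])
    for x0,x1 in((-.08,0),(0,.08)):
        q=l[top&(l[...,0]>x0)&(l[...,0]<x1)&(abs(l[...,1])<.3)]
        print(n,"y edges",x0,np.percentile(q[:,1],[1,99]))
    # door face
    for y0,y1 in((-.19,-.03),(.03,.19)):
        q=l[(l[...,2]>.05)&(l[...,2]<.235)&(l[...,1]>y0)&(l[...,1]<y1)&(l[...,0]>-.2)&(l[...,0]<-.09)]
        h=np.histogram(q[:,0],bins=np.arange(-.2,-.09,.004));print("face",y0,h[0])
        f=q[abs(q[:,0]+.135)<.02]
        for i in range(4):
            p=np.polyfit(f[:,1],f[:,0],1);rr=f[:,0]-np.polyval(p,f[:,1]);f=f[abs(rr)<2*np.median(abs(rr))+.001]
        print(p,len(f))
    hs=(l[...,0]<-.15)&(l[...,0]>-.2)&(l[...,2]>.12)&(l[...,2]<.24)&(abs(l[...,1])<.1)
    q=l[hs];print("handle",len(q))
    for s in(1,-1):
        qq=q[q[:,1]*s>0]; print(s,len(qq),np.median(qq,0),np.percentile(qq,[2,98],axis=0).ravel())
E
```

```text
sc x hist -0.15 [  0   0   2   0   2   4  37 118  85  70   7   5   8   8   6   5   7  10
  44  32   5   9   6   7   5   7   8   6  44  34   7   6   6   8   7   5
   7   7  48  30   6   5   9   4   7   8   4  20 145  77  77   6   0   0
   0   0   0]
sc x hist 0.05 [  0   0   3   2   5   0  28 102  75  62   6   8   8   5   8   7   6   8
  37  28  10   5   7   5  13  17  19  14  45  32  18  15  13  17  15  19
  15  15  53  29  12  15  15   7   7   6   7  21 111  78  61   8   0   0
   0   0   0]
sc y edges -0.08 [-0.1982  0.1989]
sc y edges 0 [-0.1984  0.1994]
face -0.19 [  0   0   0   0   0   0  14  32  25  11   8  13  14  15  12  13  80  73
   0  62 212   0   0   0   0   0  26]
[ 0.0854 -0.1126] 374
face 0.03 [  0   0   0   0   1  40  29  14  14  10  12  14  13  13 142   7  82  56
  63 176  51  60   2  11   6   5  23]
[ 0.1113 -0.1445] 543
handle 252
1 140 [-0.172   0.0398  0.1943] [-0.1795  0.0369  0.1344 -0.151   0.0458  0.2337]
-1 112 [-0.166  -0.0422  0.1965] [-0.1732 -0.0446  0.1356 -0.1513 -0.0356  0.2353]
sd x hist -0.15 [  0   0   0   0   0   0  26 164  52  50  15   4   4   4  
[... 251 characters left out ...]
  5   1   6
  27  32  10   8   5   5   4   8   3   3  23  37   6   3   4   4   4   3
   2   6  30  31   2   5   4   4   5   3   4  15 105  43  30  10   0   0
   0   0   0]
sd y edges -0.08 [-0.197   0.1999]
sd y edges 0 [-0.1971  0.1998]
face -0.19 [  0   0   0   0   0   0  25  92  37   6  12   7  11  10  11   9  94 437
  23  80 460  75   0   0   0   0  53]
[ 0.1041 -0.1105] 763
face 0.03 [  0   0   0   0   2  85  50  14  10   9  11  14   7  17 405 134 158 173
  90 324 175  62  14   0   7  27  41]
[ 0.1289 -0.1464] 793
handle 382
1 198 [-0.1756  0.0419  0.1846] [-0.1797  0.0385  0.132  -0.1523  0.0479  0.2308]
-1 184 [-0.1697 -0.0398  0.1846] [-0.1736 -0.0436  0.1339 -0.1516 -0.0335  0.2302]
```

Request:
servo_tool(moves=[[[0, 0, -0.02], [0, 0, 0]], [[-0.01, -0.005, -0.02], [0, 0, 0]], [[-0.032, -0.0164, -0.002], [0, 0, 0]], [[-0.032, -0.0164, -0.002], [0, 0, 0]], [[-0.032, -0.0164, -0.002], [0, 0, 0]], [[-0.032, -0.0164, -0.002], [0, 0, 0]], [[-0.032, -0.0164, -0.002], [0, 0, 0]], [[-0.032, -0.0164, -0.002], [0, 0, 0]], [[-0.032, -0.0164, -0.002], [0, 0, 0]], [[-0.032, -0.0164, -0.002], [0, 0, 0]], [[-0.032, -0.0164, -0.002], [0, 0, 0]], [[-0.032, -0.0164, -0.002], [0, 0, 0]], [[-0.032, -0.0164, 0], [0, 0, 0]], [[-0.032, -0.0164, 0], [0, 0, 0]], [[-0.032, -0.0164, 0], [0, 0, 0]], [[0, 0, 0], [0, 0, -5]], [[0, 0, 0], [0, 0, -5]], [[0, 0, 0], [0, 0, 0]]], fingers=60)

```text
t: 1.65
ee_pos: [0.5146, 0.2299, 0.3026]
eef_rot: [[-0.999, 0.053, -0.007], [0.053, 0.999, -0.009], [0.006, -0.009, -1.0]]
contact_force: [0.3, 0.2, -0.4]
gripper_width: 0.0509
```

Request:
servo_tool(moves=[[[-0.03, -0.022, 0], [0, 0, 0]], [[-0.03, -0.022, 0], [0, 0, 0]], [[0, 0, 0], [0, 0, 0]]])

```text
t: 1.9
ee_pos: [0.572, 0.1829, 0.3018]
eef_rot: [[-0.998, 0.055, -0.009], [0.055, 0.998, -0.008], [0.008, -0.009, -1.0]]
contact_force: [-0.4, 0.7, 0.4]
gripper_width: 0.0511
```

```bash
python3 - <<'E'
from h import *
from cell import manip
s=manip.observe();print(s["t"],s["ee_pos"],s["qpos"],s["eef_rot"])
c=manip.read_camera("wrist");np.savez("pics/wrist1.npz",**c);cv2.imwrite("pics/wrist1.png",c["frame"][:,:,::-1])
a=-.0585;t=np.array([.7445,.131])
for p in([-.1745,.0405,.227],[-.1685,-.0405,.227],[-.11,.2,.262],[-.11,-.2,.262]):
    print(T(a,t,p),proj(c,T(a,t,p)))
X=cloud(c);m=(X[...,2]>.15)&(X[...,2]<.24)
R=np.array([[np.cos(a),-np.sin(a)],[np.sin(a),np.cos(a)]])
l=np.dstack([(X[...,:2]-t)@R,X[...,2]])
q=l[(l[...,0]<-.15)&(l[...,0]>-.2)&(l[...,2]>.12)&(l[...,2]<.24)&(abs(l[...,1])<.1)]
for sg in(1,-1):
    qq=q[q[:,1]*sg>0];qq=qq[qq[:,2]>.2];print(len(qq),np.percentile(qq,[5,50,95],axis=0))
E
```

```text
1.9 [0.572  0.1829 0.3018] [ 0.1973  0.2971  1.3435 -0.0064  1.511  -1.3177] [[-0.9984  0.0553 -0.0086]
 [ 0.0554  0.9984 -0.0082]
 [ 0.0081 -0.0087 -0.9999]]
[[0.5727 0.1816 0.227 ]] [[320.7789 262.5309]]
[[0.5739 0.1004 0.227 ]] [[186.4289 271.2473]]
[[0.6464 0.3371 0.262 ]] [[612.7841 397.1507]]
[[ 0.623  -0.0622  0.262 ]] [[-114.7201  391.1943]]
942 [[-0.179   0.0377  0.208 ]
 [-0.1686  0.0419  0.2303]
 [-0.1519  0.0465  0.2321]]
912 [[-0.1727 -0.0425  0.2052]
 [-0.1663 -0.0374  0.2293]
 [-0.1516 -0.0347  0.232 ]]
```

View pics/wrist1.png

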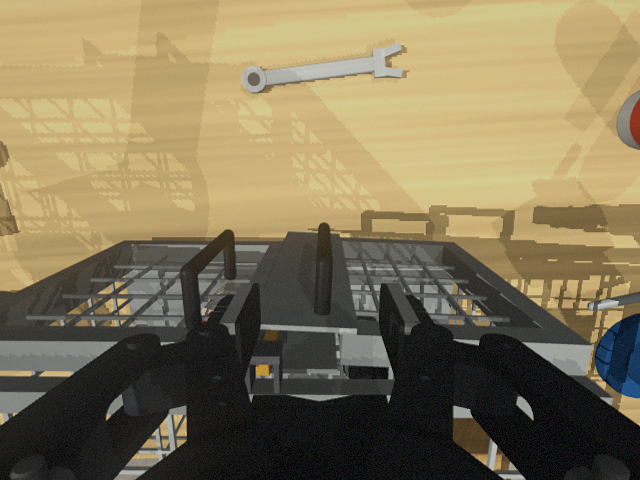

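Request:
servo_tool(moves=[[[0, -0.001, 0.03], [0, 0, 0]], [[0, 0, 0.03], [0, 0, 0]], [[0, 0, 0.025], [0, 0, 0]], [[0, 0, 0.003], [0, 0, 0]], [[0, 0, 0], [0, 0, 0]]])

```text
t: 2.37
ee_pos: [0.5658, 0.187, 0.213]
eef_rot: [[-0.998, 0.061, -0.011], [0.061, 0.998, -0.002], [0.011, -0.003, -1.0]]
contact_force: [-0.6, 0.5, -0.1]
gripper_width: 0.051
```

Request:
servo_tool(moves=[[[0, 0, 0], [0, 0, 0]], [[0, 0, 0], [0, 0, 0]], [[0, 0, 0], [0, 0, 0]], [[0, 0, 0], [0, 0, 0]], [[0, 0, 0], [0, 0, 0]]], fingers=0, force=25)

```text
t: 2.78
ee_pos: [0.5638, 0.1858, 0.2162]
eef_rot: [[-0.998, 0.06, -0.012], [0.06, 0.998, -0.008], [0.011, -0.009, -1.0]]
contact_force: [2.1, 3.6, -8.6]
gripper_width: 0.0095
```

Request:
servo_tool(moves=[[[0.011, 0.0038, 0], [0, 0, 4]], [[0.011, 0.0038, 0], [0, 0, 4]], [[0.011, 0.0038, 0], [0, 0, 4]], [[0.011, 0.0038, 0], [0, 0, 4]], [[0.011, 0.0038, 0], [0, 0, 4]], [[0, 0, 0], [0, 0, 0]]])

```text
t: 3.28
ee_pos: [0.5155, 0.2208, 0.2161]
eef_rot: [[-0.91, 0.415, -0.006], [0.415, 0.91, 0.003], [0.007, -0.0, -1.0]]
contact_force: [-0.6, -0.2, -4.7]
gripper_width: 0.0089
```

```bash
cat >> h.py <<'E'
def obs():
    from cell import manip
    s=manip.observe();R=s["eef_rot"]
    print("t%.2f"%s["t"],s["ee_pos"],"q",s["qpos"],"yawx",np.degrees(np.arctan2(R[1,0],R[0,0])).round(1),"F",s["contact_force"],"w",s["gripper_width"])
    open("log.txt","a").write(repr((list(s["qpos"]),list(s["ee_pos"]),R.tolist()))+"\n")
    return s
def snap(n,f):
    from cell import manip
    c=manip.read_camera(n);np.savez(f"pics/{f}.npz",**c);cv2.imwrite(f"pics/{f}.png",c["frame"][:,:,::-1]);return c
E
python3 -c "
from h import *
obs()
snap('scene','s2')"
```

```text
t3.28 [0.5155 0.2208 0.2161] q [ 0.278   0.2769  1.5855  0.0044  1.2844 -0.8659] yawx 155.5 F [-0.5834 -0.1998 -4.7126] w 0.008932295781036239
```

View pics/s2.png

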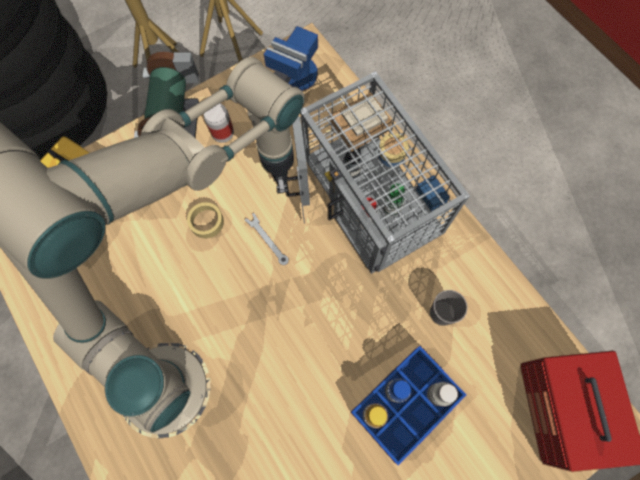

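Request:
servo_tool(moves=[[[0.0138, 0.0048, 0], [0, 0, 5]], [[0.0138, 0.0048, 0], [0, 0, 5]], [[0.0138, 0.0048, 0], [0, 0, 5]], [[0.0138, 0.0048, 0], [0, 0, 5]], [[0.0138, 0.0048, 0], [0, 0, 5]], [[0.0138, 0.0048, 0], [0, 0, 5]], [[0, 0, 0], [0, 0, 0]]])

```text
t: 3.92
ee_pos: [0.4743, 0.2928, 0.2161]
eef_rot: [[-0.571, 0.821, 0.004], [0.821, 0.571, 0.001], [-0.001, 0.004, -1.0]]
contact_force: [-1.6, 0.5, -4.3]
gripper_width: 0.0091
```

```bash
python3 -c "
from h import *
s=obs()
a=-.0585;h=T(a,np.array([.7435,.131]),[-.126,.2,.2])[0];print('hinge',h)
v=s['ee_pos'][:2]-h[:2];print(np.hypot(*v),np.degrees(np.arctan2(v[1],v[0])))
v=np.array([.5638,.1858])-h[:2];print(np.hypot(*v),np.degrees(np.arctan2(v[1],v[0])))
"
```

```text
t3.92 [0.4743 0.2928 0.2161] q [ 0.4286  0.2675  1.5992 -0.0006  1.2709 -0.1789] yawx 124.8 F [-1.5624  0.5286 -4.2641] w 0.00908409293620109
hinge [0.6294 0.338  0.2   ]
0.16161258421084754 -163.74298361883248
0.16576149564249265 -113.31605352384281
```

Request:
servo_tool(moves=[[[0.0138, 0.0044, 0], [0, 0, 5]], [[0.0138, 0.0044, 0], [0, 0, 5]], [[0.0138, 0.0044, 0], [0, 0, 5]], [[0.0138, 0.0044, 0], [0, 0, 5]], [[0.0138, 0.0044, 0], [0, 0, 5]], [[0.0138, 0.0044, 0], [0, 0, 5]], [[0.0138, 0.0044, 0], [0, 0, 5]], [[0.0138, 0.0044, 0], [0, 0, 5]], [[0.0138, 0.0044, 0], [0, 0, 4]], [[0, 0, 0], [0, 0, 0]]])

```text
t: 4.75
ee_pos: [0.4862, 0.4154, 0.2161]
eef_rot: [[0.166, 0.986, 0.001], [0.986, -0.165, -0.009], [-0.009, 0.003, -1.0]]
contact_force: [-2.4, 2.7, -3.6]
gripper_width: 0.0092
```

```bash
python3 -c "
from h import *
s=obs()
a=-.0585;h=T(a,np.array([.7435,.131]),[-.126,.2,.2])[0]
v=s['ee_pos'][:2]-h[:2];print(np.hypot(*v),np.degrees(np.arctan2(v[1],v[0])))
"
```

```text
t4.75 [0.4862 0.4154 0.2161] q [ 0.6029  0.3933  1.4076 -0.0086  1.3449  0.7711] yawx 80.5 F [-2.3825  2.7044 -3.5633] w 0.0092223183387882
0.16277083858644445 151.60086666807413
```

Request:
servo_tool(moves=[[[0, 0, 0], [0, 0, 0]], [[0, 0, 0], [0, 0, 0]], [[0, 0, 0], [0, 0, 0]], [[0, 0, -0.03], [0, 0, 0]], [[0, 0, -0.03], [0, 0, 0]], [[0, 0, -0.03], [0, 0, 0]], [[0, 0, -0.02], [0, 0, 7]], [[0, 0, 0], [0, 0, 7]], [[0, 0, 0], [0, 0, 7]], [[0, 0, 0], [0, 0, 7]], [[0, 0, 0], [0, 0, 7]], [[0, 0, 0], [0, 0, 7]], [[0, 0, 0], [0, 0, 7]], [[0, 0, 0], [0, 0, 7]], [[0, 0, 0], [0, 0, 7]], [[0, 0, 0], [0, 0, 7]], [[0, 0, 0], [0, 0, 7]], [[0, 0, 0], [0, 0, 7]], [[0, 0, 0], [0, 0, 0]]], fingers=45)

```text
t: 6.33
ee_pos: [0.4986, 0.3966, 0.352]
eef_rot: [[0.995, -0.088, 0.044], [-0.088, -0.996, -0.01], [0.044, 0.006, -0.999]]
contact_force: [-0.5, 0.7, -0.1]
gripper_width: 0.0382
```

```bash
python3 -c "
from h import *
s=obs()
snap('scene','s3');snap('side','d3')
im=cv2.imread('pics/d3.png')[95:285,225:425];cv2.imwrite('pics/d3z.png',cv2.resize(im,None,fx=3,fy=3,interpolation=cv2.INTER_CUBIC))
im=cv2.imread('pics/s3.png')[65:275,230:485];cv2.imwrite('pics/s3z.png',cv2.resize(im,None,fx=2.8,fy=2.8,interpolation=cv2.INTER_CUBIC))
"
```

```text
t6.33 [0.4986 0.3966 0.352 ] q [ 0.5804  0.3226  1.1878 -0.0322  1.6     2.2378] yawx -5.0 F [-0.4805  0.662  -0.1237] w 0.038187436597529614
```

View pics/d3z.png

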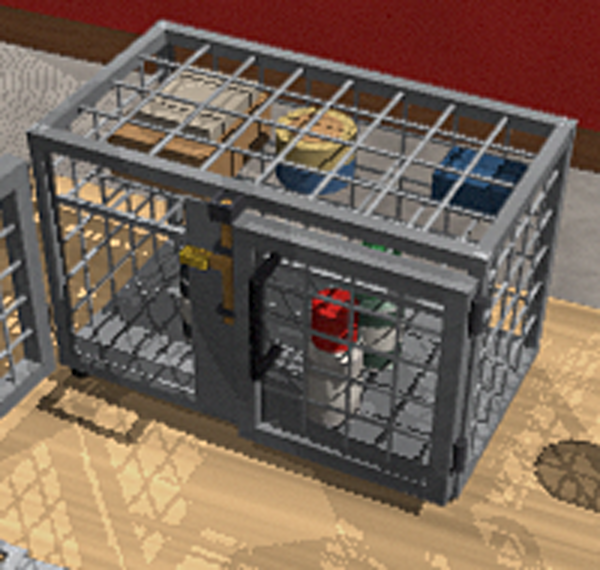

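View pics/s3z.png

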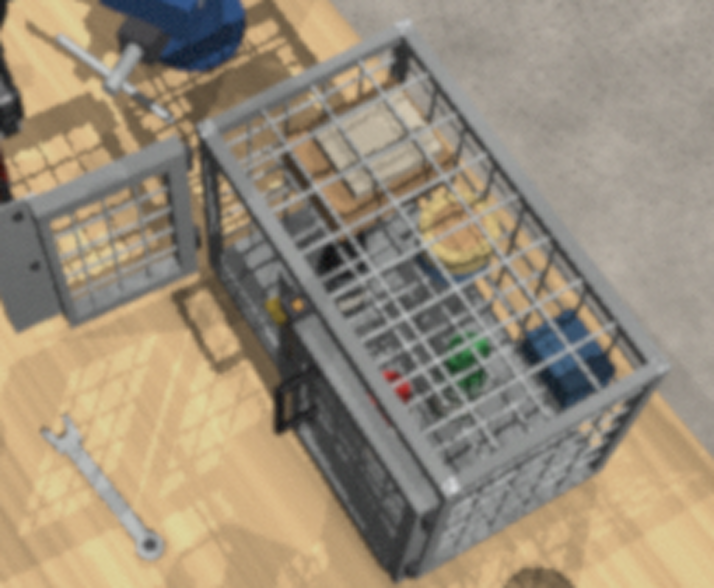

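The left door stands wide open (swung out at the left of both views). The yellow bolt pad shows at side (290,181) and scene (328,176), and the red can behind the right door at side (335,202). Next I'll measure the pad and the red can.

```bash
python3 - <<'E'
from h import *
a=-.0585;t=np.array([.7435,.131]);R=np.array([[np.cos(a),-np.sin(a)],[np.sin(a),np.cos(a)]])
for f,x0,y0,x1,y1 in(("d3",278,165,302,200),("s3",318,165,345,185)):
    c=load(f"pics/{f}.npz");X=cloud(c);hsv=cv2.cvtColor(c["frame"],cv2.COLOR_RGB2HSV)
    m=(hsv[...,0]>15)&(hsv[...,0]<32)&(hsv[...,1]>150)&(hsv[...,2]>60)
    mm=np.zeros_like(m);mm[y0:y1,x0:x1]=1;m&=mm
    n,lab,st,ce=cv2.connectedComponentsWithStats(m.astype(np.uint8))
    for i in range(1,n):
        if st[i,4]<6: continue
        q=X[lab==i];l=np.c_[(q[:,:2]-t)@R,q[:,2]]
        print(f,st[i],ce[i]);print(np.nanpercentile(l,[5,50,95],axis=0))
        tp=l[l[:,2]>np.nanpercentile(l[:,2],60)];print("top med",np.nanmedian(tp,0))
        p=ray(c,ce[i],.205)[0];print("ray@.205",(p[:2]-t)@R,p[:2])
# red can
for f in("d3","s3"):
    c=load(f"pics/{f}.npz");X=cloud(c);hsv=cv2.cvtColor(c["frame"],cv2.COLOR_RGB2HSV)
    m=((hsv[...,0]<8)|(hsv[...,0]>172))&(hsv[...,1]>150)&(hsv[...,2]>90)
    l=np.dstack([(X[...,:2]-t)@R,X[...,2]])
    m&=(abs(l[...,0])<.15)&(abs(l[...,1])<.22)&(l[...,2]<.16)
    q=l[m];print(f,len(q));print(np.percentile(q,[2,25,50,75,98],axis=0))
    v,u=np.nonzero(m);print("pix",u.min(),u.max(),v.min(),v.max())
    uc=(u.min()+u.max())/2
    p=ray(c,[uc,(v.min()+v.max())/2],.124)[0];print("axis-ish",(p[:2]-t)@R)
E
```

```text
d3 [299 170   3   7  18] [299.8889 173.0556]
[[-0.1256  0.0059  0.2185]
 [-0.1234  0.0095  0.2283]
 [-0.122   0.0127  0.2351]]
top med [-0.1231  0.0094  0.2329]
ray@.205 [-0.0958  0.0251] [0.6493 0.1617]
d3 [285 177  17  21 117] [294.1111 182.9915]
[[-0.1294  0.0078  0.164 ]
 [-0.1235  0.0269  0.1976]
 [-0.1172  0.0483  0.2026]]
top med [-0.1235  0.0323  0.2008]
ray@.205 [-0.1377  0.0183] [0.6071 0.1573]
s3 [326 173   5   7  21] [328.0952 175.619 ]
[[-0.128   0.0275  0.2   ]
 [-0.1251  0.0378  0.2027]
 [-0.1211  0.043   0.2076]]
top med [-0.1264  0.038   0.2047]
ray@.205 [-0.1252  0.0357] [0.6206 0.1739]
d3 83
[[-0.0815 -0.0787  0.0228]
 [-0.0761 -0.0682  0.1345]
 [-0.0688 -0.0597  0.1414]
 [-0.0553 -0.0521  0.1427]
 [ 0.0927  0.0186  0.1447]]
pix 329 343 191 211
axis-ish [-0.0622 -0.0583]
s3 16
[[-0.0571 -0.0725  0.1427]
 [-0.0545 -0.069   0.1445]
 [-0.0525 -0.066   0.146 ]
 [-0.0513 -0.0609  0.1468]
 [-0.0479 -0.0471  0.1489]]
pix 368 375 198 206
axis-ish [-0.0472 -0.0527]
```

Request:
servo_tool(moves=[[[0.01, 0.035, 0], [0, 0, 0]], [[0.01, 0.035, 0], [0, 0, 0]], [[0.01, 0.035, 0], [0, 7, 0]], [[0.005, 0.035, 0], [0, 7, 0]], [[0, 0.035, 0], [0, 7, 0]], [[0, 0.035, 0], [0, 7, 0]], [[0, 0.005, 0], [0, 7, 0]], [[0, 0, 0], [0, 7, 0]], [[0, 0, 0], [0, 7, 0]], [[0, 0, 0], [0, 5, 0]], [[0, 0, 0], [0, 0, 0]]], fingers=0)

```text
t: 7.35
ee_pos: [0.5206, 0.1615, 0.3592]
eef_rot: [[0.577, -0.052, 0.815], [-0.006, -0.998, -0.059], [0.817, 0.03, -0.576]]
contact_force: [-0.3, -1.1, -1.3]
gripper_width: -0.0
```

```bash
cat >> h.py <<'E'
ca=-.0585;ct=np.array([.7435,.131]);cR=np.array([[np.cos(ca),-np.sin(ca)],[np.sin(ca),np.cos(ca)]])
def rel(s,loc,tag=""):
    "move needed in tool axes to put TCP at cage-local point"
    w=T(ca,ct,loc)[0];d=s["eef_rot"].T@(w-s["ee_pos"])
    print(tag,"local now",(s["ee_pos"][:2]-ct)@cR,s["ee_pos"][2],"tool shift",d)
def ori(s):
    R=s["eef_rot"].copy();R[:2]=cR.T@R[:2];print("cage-frame R\n",R)
    return R
E
python3 -c "
from h import *
s=obs();ori(s);rel(s,[-.17,.037,.24])"
```

```text
t7.35 [0.5206 0.1615 0.3592] q [ 0.4204 -0.1333  2.0549 -0.9211  0.5071  2.6901] yawx -0.6 F [-0.3379 -1.1068 -1.2785] w -2.3481032622875468e-05
cage-frame R
 [[ 0.5764  0.0068  0.8172]
 [ 0.0281 -0.9995 -0.0115]
 [ 0.8167  0.0296 -0.5763]]
 local now [-0.2243  0.0174] 0.3592344758136791 tool shift [-0.0655 -0.0227  0.1129]
```

```bash
python3 - <<'E'
from h import *
D=[eval(x) for x in open("log.txt")]
D.append(([1.212,.2766,1.5061,0,1.3607,-.121],[.1353,.5583,.2474],[[-.9719,.2356,-.0006],[.2356,.9719,-.0017],[.0002,-.0018,-1]]))
A=[];b=[]
for q,p,R in D:
    R=np.array(R);c,s=np.cos(q[0]),np.sin(q[0])
    E=np.array([[c,s,0],[-s,c,0],[0,0,1]]);pp=E@p;z=(E@R)[:,2]
    q2=q[1];q3=q[1]+q[2]
    # unknown a2,a3,d1,L, r0, e(elbow offset perp)
    A.append([np.sin(q2),np.sin(q3),0,z[0],np.cos(q3)]);b.append(pp[0])
    A.append([np.cos(q2),np.cos(q3),1,z[2],-np.sin(q3)]);b.append(pp[2])
    A.append([0,0,0,z[1],0]);b.append(pp[1])
    # wrist check: tool z predicted
    u=np.array([np.sin(q3),0,np.cos(q3)]);v=np.array([np.cos(q3),0,-np.sin(q3)]);y=np.array([0,1,0])
    print(z, np.cos(q[4])*u+np.sin(q[4])*(np.cos(q[3])*v+np.sin(q[3])*y))
    M=E@R
x,r,k,sv=np.linalg.lstsq(np.array(A),np.array(b),rcond=None);print(x,sv);print(np.array(A)@x-b)
E
```

```text
[-0.0052  0.0043 -1.    ] [-0.0052  0.0043 -1.    ]
[ 0.0041 -0.0005 -1.    ] [ 0.0041 -0.0005 -1.    ]
[-0.0042 -0.0084 -1.    ] [-0.0042 -0.0084 -1.    ]
[ 0.0311 -0.0322 -0.999 ] [ 0.0311 -0.0322 -0.999 ]
[ 0.7199 -0.3868 -0.5763] [ 0.7199 -0.3868 -0.5763]
[-0.0018 -0.     -1.    ] [-0.0018  0.     -1.    ]
[0.5471 0.4461 0.1532 0.2822 0.0526] [4.785  2.5234 0.7715 0.343  0.1533]
[ 0.004   0.0025 -0.0697  0.0041  0.0022 -0.0694 -0.0053  0.0073 -0.0689
 -0.0037  0.0126 -0.0673 -0.0099 -0.0291 -0.0441  0.0037  0.0046 -0.0694]
```

```bash
cat > kin.py <<'E'
from h import *
def Rx(q):
    q1,_,_,q4,q5,q6=q;q3=q[1]+q[2]
    # local frame (radial,lat,z): forearm u, v (perp), y
    u=np.array([np.sin(q3),0,np.cos(q3)]);v=np.array([np.cos(q3),0,-np.sin(q3)]);y=np.array([0,1,0])
    w=np.cos(q4)*v+np.sin(q4)*y      # bend direction
    n=np.cross(u,w)                  # joint5 axis
    z=np.cos(q5)*u+np.sin(q5)*w
    m=np.cos(q5)*w-np.sin(q5)*u
    return u,v,y,w,n,z,m
E
python3 - <<'E'
from kin import *
D=[eval(x) for x in open("log.txt")]
D.append(([1.212,.2766,1.5061,0,1.3607,-.121],[.1353,.5583,.2474],[[-.9719,.2356,-.0006],[.2356,.9719,-.0017],[.0002,-.0018,-1]]))
D.append(([ 0.1973,0.2971,1.3435,-0.0064,1.511,-1.3177],[.572,.1829,.3018],[[-0.9984,0.0553,-0.0086],[0.0554,0.9984,-0.0082],[0.0081,-0.0087,-0.9999]]))
A=[];b=[]
for q,p,R in D:
    R=np.array(R);c,s=np.cos(q[0]),np.sin(q[0])
    E=np.array([[c,s,0],[-s,c,0],[0,0,1]]);pp=E@p
    u,v,y,w,n,z,m=Rx(q);M=E@R
    print("tool x in (m,n)",M[:,0]@m,M[:,0]@n,"ang",np.degrees(np.arctan2(M[:,0]@n,M[:,0]@m)),np.degrees(q[5]))
    for k in range(3):
        A.append([[np.sin(q[1]),0,np.cos(q[1])][k],u[k],[0,0,1][k],z[k],[0,1,0][k],n[k]]);b.append(pp[k])
A=np.array(A)
for cols in([0,1,2,3,4],[0,1,2,3,5],[0,1,2,3,4,5]):
    x,r,k,sv=np.linalg.lstsq(A[:,cols],np.array(b),rcond=None);print(cols,x,sv,abs(A[:,cols]@x-b).max())
E
```

```text
tool x in (m,n) 0.7616892206846113 0.6479425368756625 ang 40.38665699096885 -49.61334300903114
tool x in (m,n) 0.17799422934215822 0.9840315311619293 ang 79.74704891751352 -10.252951082486474
tool x in (m,n) -0.6969557827125258 0.7171141031548397 ang 134.1832734254433 44.18327342544333
tool x in (m,n) -0.7856922837259703 -0.6186175193877629 ang -141.784751448531 128.215248551469
tool x in (m,n) -0.4363052234478174 -0.899798728601097 ang -115.8683763908687 154.13162360913128
tool x in (m,n) 0.120683353303231 0.9927399145331464 ang 83.0687953700698 -6.932789321082961
tool x in (m,n) 0.9681076869944655 0.2504093374697219 ang 14.502200376147703 -75.49864866438858
[0, 1, 2, 3, 4] [0.6499 0.4045 0.0533 0.3452 0.0693] [4.5094 2.681  2.6475 0.637  0.2493] 0.01391147876285359
[0, 1, 2, 3, 5] [0.676  0.3964 0.0679 0.3806 0.0699] [4.5153 2.7061 2.6187 0.6083 0.2479] 0.0399378812177824
[0, 1, 2, 3, 4, 5] [0.6505 0.4043 0.0536 0.3459 0.0681 0.0013] [4.5157 3.6897 2.6798 0.7459 0.4436 0.246 ] 0.013879154262153026
```

```bash
python3 - <<'E'
from kin import *
D=[eval(x) for x in open("log.txt")]
D.append(([1.212,.2766,1.5061,0,1.3607,-.121],[.1353,.5583,.2474],[[-.9719,.2356,-.0006],[.2356,.9719,-.0017],[.0002,-.0018,-1]]))
D.append(([ 0.1973,0.2971,1.3435,-0.0064,1.511,-1.3177],[.572,.1829,.3018],[[-0.9984,0.0553,-0.0086],[0.0554,0.9984,-0.0082],[0.0081,-0.0087,-0.9999]]))
A=[];b=[]
for q,p,R in D:
    c,s=np.cos(q[0]),np.sin(q[0]);E=np.array([[c,s,0],[-s,c,0],[0,0,1]]);pp=E@p
    u,v,y,w,n,z,m=Rx(q)
    for k in range(3):
        A.append([[np.sin(q[1]),0,np.cos(q[1])][k],u[k],[0,0,1][k],z[k],[0,1,0][k],m[k],w[k],v[k],[1,0,0][k],n[k]]);b.append(pp[k])
A=np.array(A)
for cols in([0,1,2,3,4,5],[0,1,2,3,4,6],[0,1,2,3,4,7],[0,1,2,3,4,8],[0,1,2,3,4,6,7,8],[0,1,2,3,4,5,6,7,8]):
    x,r,k,sv=np.linalg.lstsq(A[:,cols],np.array(b),rcond=None);print(cols,x,sv.min(),abs(A[:,cols]@x-b).max())
E
```

```text
[0, 1, 2, 3, 4, 5] [0.653  0.4069 0.0509 0.3451 0.0696 0.0033] 0.23501402378219668 0.013827189798986672
[0, 1, 2, 3, 4, 6] [0.6182 0.418  0.0862 0.3247 0.0705 0.0208] 0.16473108623175367 0.009901711716708173
[0, 1, 2, 3, 4, 7] [0.6297 0.4211 0.1369 0.3475 0.0694 0.0605] 0.1607766794022405 4.792846945966822e-05
[0, 1, 2, 3, 4, 8] [ 0.6601  0.4216  0.0524  0.351   0.0696 -0.02  ] 0.19860148844350575 0.013340226920253384
[0, 1, 2, 3, 4, 6, 7, 8] [ 0.6297  0.4211  0.1369  0.3475  0.0694 -0.      0.0605 -0.    ] 0.11763763555619688 4.7228001868182545e-05
[0, 1, 2, 3, 4, 5, 6, 7, 8] [ 0.6297  0.4211  0.1369  0.3475  0.0694 -0.     -0.      0.0605 -0.    ] 0.07256445670382776 4.768067740890114e-05
```

```bash
cat >> kin.py <<'E'
A2,A3,D1,LT,Y0,EV=.6297,.4211,.1369,.3475,.0694,.0605
LO=np.array([-2.89,-.75,.22,-1.18,.11,-2.7]);HI=np.array([2.89,2.08,2.7,4.32,2.71,2.7])
def ik(p,R):
    p=np.asarray(p,float);R=np.asarray(R,float)
    w=p-LT*R[:,2]; rr=np.hypot(w[0],w[1]); rad=np.sqrt(rr*rr-Y0*Y0)
    q1=np.arctan2(w[1],w[0])-np.arctan2(Y0,rad)
    r=rad;z=w[2]-D1;f=np.hypot(A3,EV);fo=np.arctan2(EV,A3)
    d=np.hypot(r,z)
    if d>A2+f: return None
    el=np.pi-np.arccos((A2**2+f*f-d*d)/(2*A2*f)) # bend between a2 and f line
    q3=el-fo
    q2=np.arctan2(r,z)-np.arctan2(f*np.sin(el),A2+f*np.cos(el))
    c,s=np.cos(q1),np.sin(q1);E=np.array([[c,s,0],[-s,c,0],[0,0,1]]);M=E@R
    s3=q2+q3;u=np.array([np.sin(s3),0,np.cos(s3)]);v=np.array([np.cos(s3),0,-np.sin(s3)]);y=np.array([0,1,0])
    zt=M[:,2];q5=np.arccos(np.clip(zt@u,-1,1));q4=np.arctan2(zt@y,zt@v)
    if q4<-1.18: q4+=2*np.pi
    _,_,_,_,n,_,m=Rx([q1,q2,q3,q4,q5,0])
    q6=np.arctan2(M[:,0]@n,M[:,0]@m)-np.pi/2
    q6=(q6+np.pi)%(2*np.pi)-np.pi
    q=np.array([q1,q2,q3,q4,q5,q6]);return q
def ok(q): return q is not None and bool(np.all(q>LO+.03)&np.all(q<HI-.03))
def pose(az,pitch,roll=0):
    "tool z horizontal azimuth az, pitched down by pitch; tool y horizontal; roll=0: tool x up; 1: tool x down"
    z=np.array([np.cos(az)*np.cos(pitch),np.sin(az)*np.cos(pitch),-np.sin(pitch)])
    y=np.array([np.sin(az),-np.cos(az),0]) # x up: y=z cross x
    if roll: y=-y
    return np.c_[np.cross(y,z),y,z]
E
python3 - <<'E'
from kin import *
D=[eval(x) for x in open("log.txt")]
for q,p,R in D[-2:]: print(np.array(q),ik(p,R))
d=np.radians
print("BOLT");p=T(ca,ct,[-.137,.037,.223])[0]
for az in(-30,-15,-3.4,10,25):
  for pit in(30,45):
    for r in(0,1):
        q=ik(p,pose(d(az),d(pit),r));print(az,pit,r,q,ok(q))
print("CAN");p=T(ca,ct,[-.065,-.06,.124])[0]
for az in(-40,-20,-3.4,10,25,40):
  for pit in(5,20):
    for r in(0,1):
        q=ik(p,pose(d(az),d(pit),r));print(az,pit,r,q,ok(q))
print("CRATE")
for cx,cy in((-.074,-.037),(0,-.037),(.074,.037)):
  p=T(.1386,np.array([.4796,-.3701]),[cx,cy,.108])[0]; print(p)
  for az in(-100,-80,-60,-40,-20,0,10):
   for pit in(20,):
    for r in(0,1):
        q=ik(p,pose(d(az),d(pit),r));print(az,pit,r,q,ok(q))
E
```

```text
[ 0.5804  0.3226  1.1878 -0.0322  1.6     2.2378] [ 0.5804  0.3226  1.1878 -0.0322  1.6     2.2378]
[ 0.4204 -0.1333  2.0549 -0.9211  0.5071  2.6901] [ 0.4204 -0.1332  2.0548 -0.9212  0.5071  2.6902]
BOLT
-30 30 0 [ 0.6071  0.3383  1.9933  4.8491  0.9122 -2.5473] False
-30 30 1 [0.6071 0.3383 1.9933 4.8491 0.9122 0.5943] False
-30 45 0 [ 0.506   0.2684  1.8636 -0.982   0.8165 -3.0483] False
-30 45 1 [ 0.506   0.2684  1.8636 -0.982   0.8165  0.0933] True
-15 30 0 [ 0.502   0.2546  2.1378  4.5188  0.6566 -2.4523] False
-15 30 1 [0.502  0.2546 2.1378 4.5188 0.6566 0.6893] False
-15 45 0 [ 0.415   0.1944  1.971  -1.012   0.5496  3.0255] False
-15 45 1 [ 0.415   0.1944  1.971  -1.012   0.5496 -0.1161] True
-3.4 30 0 [ 0.3692  0.202   2.2221  4.0782  0.4631 -2.2289] True
-3.4 30 1 [0.3692 0.202  2.2221 4.0782 0.4631 0.9127] True
-3.4 45 0 [ 0.3128  0.15    2.0308 -0.9042  0.3332  2.7166] False
-3.4 45 1 [ 0.3128  0.15    2.0308 -0.9042  0.3332 -0.425 ] True
10 30 0 [ 0.1689  0.1661  2.2762  3.1272  0.3478 -1.5601] True
10 30 1 [0.1689 0.1661 2.2762 3.1272 0.3478 1.5815] True
10 45 0 [0.169
[... 3910 characters left out ...]
e
-80 20 1 [-0.1452  0.6482  2.099   4.5554  1.1271  1.155 ] False
-60 20 0 [-0.2853  0.6131  2.3434  3.9615  1.0914 -1.7144] True
-60 20 1 [-0.2853  0.6131  2.3434  3.9615  1.0914  1.4272] True
-40 20 0 [-0.5835  0.6223  2.5092  3.2566  1.2117 -1.572 ] True
-40 20 1 [-0.5835  0.6223  2.5092  3.2566  1.2117  1.5696] True
-20 20 0 [-0.9387  0.6214  2.5038  2.5485  1.2081 -1.561 ] True
-20 20 1 [-0.9387  0.6214  2.5038  2.5485  1.2081  1.5806] True
0 20 0 [-1.1487  0.6138  2.3315  1.9187  1.1477 -1.3744] True
0 20 1 [-1.1487  0.6138  2.3315  1.9187  1.1477  1.7672] True
10 20 0 [-1.1914  0.6268  2.2131  1.6585  1.1774 -1.2504] True
10 20 1 [-1.1914  0.6268  2.2131  1.6585  1.1774  1.8912] True
```

Request:
servo_tool(moves=[[[0, 0, 0], [0, 0, -7]], [[0, 0, 0], [0, 0, -7]], [[0, 0, 0], [0, 0, -7]], [[0, 0, 0], [0, 0, -7]], [[0, 0, 0], [0, 0, -7]], [[0, 0, 0], [0, 0, -7]], [[0, 0, 0], [0, 0, -7]], [[0, 0, 0], [0, 0, -7]], [[0, 0, 0], [0, 0, -7]], [[0, 0, 0], [0, 0, -7]], [[0, 0, 0], [0, 0, -7]], [[0, 0, 0], [0, 0, -7]], [[0, 0, 0], [0, 0, -7]], [[0, 0, 0], [0, 0, -7]], [[0, 0, 0], [0, 0, -7]], [[0, 0, 0], [0, 0, -7]], [[0, 0, 0], [0, 0, -7]], [[0, 0, 0], [0, 0, -7]], [[0, 0, 0], [0, 0, -7]], [[0, 0, 0], [0, 0, -7]]])

```text
t: 9.02
ee_pos: [0.5315, 0.1628, 0.3766]
eef_rot: [[-0.438, 0.396, 0.807], [0.605, 0.794, -0.061], [-0.665, 0.461, -0.588]]
contact_force: [0.4, -0.2, 0.2]
gripper_width: -0.0001
```

```bash
cat >> kin.py <<'E'
from scipy.spatial.transform import Rotation as Ro
def delta(s,p,R):
    "tool-frame shift and rotation vector (deg) from current to target"
    R0=s["eef_rot"]
    print("shift",R0.T@(np.asarray(p)-s["ee_pos"]),"rotvec",np.degrees(Ro.from_matrix(R0.T@R).as_rotvec()),"ikq",ik(p,R),ok(ik(p,R)))
E
python3 -c "
from kin import *
s=obs();ori(s)
d=np.radians
for az,pit in((-3.4,50),(-3.4,45),(-10,50),(-15,55),(-3.4,60)):
    for z in(.26,.223,.2):
        p=T(ca,ct,[-.137,.037,z])[0];q=ik(p,pose(d(az),d(pit),1));print(az,pit,z,q,ok(q))
delta(s,T(ca,ct,[-.2,.037,.28])[0],pose(d(-5),d(50),1))
"
```

```text
t9.02 [0.5315 0.1628 0.3766] q [ 0.4079 -0.1302  1.9962 -0.8163  0.5429  0.074 ] yawx 125.9 F [ 0.393  -0.1582  0.1865] w -6.794466141133602e-05
cage-frame R
 [[-0.4728  0.3493  0.809 ]
 [ 0.5783  0.8157 -0.0141]
 [-0.6648  0.4612 -0.5877]]
-3.4 50 0.26 [ 0.2936  0.1122  1.9052 -0.4766  0.5057 -0.8715] True
-3.4 50 0.223 [ 0.2936  0.1522  1.9638 -0.576   0.4202 -0.7606] True
-3.4 50 0.2 [ 0.2936  0.1805  1.9982 -0.6634  0.3692 -0.6659] True
-3.4 45 0.26 [ 0.3128  0.1048  1.9732 -0.7116  0.4046 -0.6313] True
-3.4 45 0.223 [ 0.3128  0.15    2.0308 -0.9042  0.3332 -0.425 ] True
-3.4 45 0.2 [ 0.3128  0.1817  2.0646 -1.0722  0.2971 -0.2483] True
-10 50 0.26 [ 0.3476  0.1338  1.8788 -0.6146  0.5895 -0.6251] True
-10 50 0.223 [ 0.3476  0.173   1.9366 -0.7118  0.513  -0.5111] True
-10 50 0.2 [ 0.3476  0.2006  1.9704 -0.7903  0.4681 -0.4221] True
-15 55 0.26 [ 0.3533  0.1619  1.7925 -0.5154  0.7363 -0.6487] True
-15 55 0.223 [ 0.3533  0.1964  1.8507 -0.5728  0.6569 -0.5739] True
-15 55 0.2 [ 0.3533  0.2208  1.8848 -0.6175  0.6085 -0.5185] True
-3.4 60 0.26 [ 0.2571  0.1473  1.7672 -0.2331  0.739  -1.1207] True
-3.4 60 0.223 [ 0.2571  0.1793  1.8272 -0.2601  0.6497 -1.0856] True
-3.4 60 0.2 [ 0.2571  0.2021  1.8625 -0.2818  0.5937 -1.0589] True
shift [ 0.0681 -0.0254  0.0675] rotvec [  4.7053  13.4264 -34.1314] ikq [ 0.368   0.0151  1.9574 -0.5327  0.5901 -0.7565] True
```

Request:
servo_tool(moves=[[[0.005, -0.004, 0.002], [1, 3, -7]], [[0.005, -0.004, 0.002], [1, 3, -7]], [[0.005, -0.004, 0.002], [1, 3, -7]], [[0.005, -0.004, 0.002], [1, 3, -7]], [[0.005, -0.004, 0.002], [1, 3, -6]], [[0, 0, 0], [0, 0, 0]]])

```text
t: 9.52
ee_pos: [0.5226, 0.1592, 0.3549]
eef_rot: [[-0.738, 0.157, 0.656], [0.176, 0.984, -0.036], [-0.651, 0.089, -0.754]]
contact_force: [0.3, 0.0, 0.9]
gripper_width: -0.0
```

```bash
python3 -c "
from kin import *
s=obs();ori(s)
d=np.radians
delta(s,T(ca,ct,[-.175,.037,.275])[0],pose(d(-5),d(55),1))
"
```

```text
t9.52 [0.5226 0.1592 0.3549] q [ 0.323  -0.1043  1.8834 -0.3778  0.7178 -0.8536] yawx 166.6 F [0.2948 0.0196 0.9262] w -1.6280998521757527e-05
cage-frame R
 [[-0.7474  0.0988  0.6569]
 [ 0.1328  0.9911  0.0021]
 [-0.6509  0.0888 -0.7539]]
shift [0.0196 0.0192 0.0913] rotvec [ 1.5372  5.9799 -6.3194] ikq [ 0.3178  0.0673  1.865  -0.3717  0.6716 -0.9369] True
```

Request:
servo_tool(moves=[[[0.004, 0.004, 0.018], [0.5, 1.5, -1.6]], [[0.004, 0.004, 0.018], [0.5, 1.5, -1.6]], [[0.004, 0.004, 0.018], [0.5, 1.5, -1.6]], [[0.004, 0.004, 0.018], [0, 1.5, -1.6]], [[0.004, 0.004, 0.018], [0, 0, 0]], [[0, 0, 0], [0, 0, 0]]])

```text
t: 10.02
ee_pos: [0.5714, 0.1818, 0.2777]
eef_rot: [[-0.812, 0.09, 0.576], [0.082, 0.996, -0.04], [-0.577, 0.015, -0.816]]
contact_force: [-0.5, -0.2, -0.2]
gripper_width: 0.0001
```

```bash
python3 -c "
from kin import *
s=obs();ori(s)
d=np.radians
delta(s,T(ca,ct,[-.135,.037,.232])[0],pose(d(-5),d(55),1))
snap('wrist','w3')
"
```

```text
t10.02 [0.5714 0.1818 0.2777] q [ 0.3187  0.0641  1.8639 -0.361   0.6656 -0.9344] yawx 174.2 F [-0.5377 -0.1967 -0.2386] w 7.136745435186087e-05
cage-frame R
 [[-0.8157  0.0315  0.5776]
 [ 0.0345  0.9994 -0.0058]
 [-0.5774  0.0152 -0.8163]]
shift [-0.0062 -0.0031  0.0603] rotvec [ 0.6222  0.2742 -0.6315] ikq [ 0.2852  0.1596  1.8734 -0.3991  0.5671 -0.9193] True
```

View pics/w3.png

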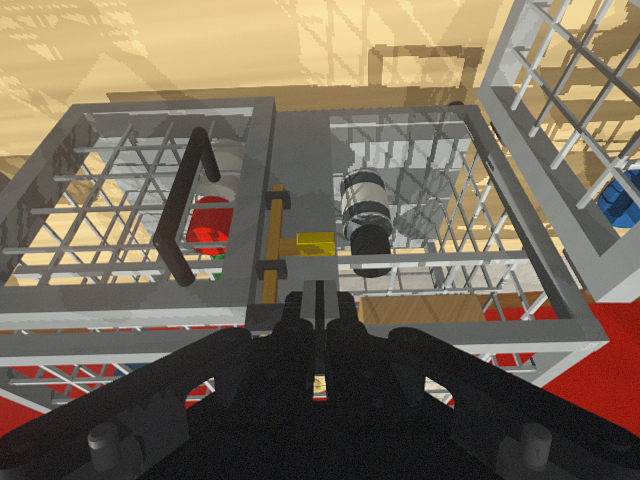

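The wrist view shows the yellow pad at (315,243), the rod at column 275 and the closed fingertips at (322,285), so they are well lined up.

```bash
python3 -c "
from kin import *
c=load('pics/w3.npz');X=cloud(c);hsv=cv2.cvtColor(c['frame'],cv2.COLOR_RGB2HSV)
m=(hsv[...,0]>20)&(hsv[...,0]<34)&(hsv[...,1]>150)&(hsv[...,2]>60)
mm=np.zeros_like(m);mm[225:270,285:345]=1;m&=mm
q=X[m];l=np.c_[(q[:,:2]-ct)@cR,q[:,2]];print(m.sum());print(np.percentile(l,[3,25,50,75,97],axis=0))
t=l[l[:,2]>.202];print(len(t),np.percentile(t,[3,50,97],axis=0))
f=load('pics/w3.npz')
# flange face & keeper
for nm,(x0,y0,x1,y1) in dict(flange=(300,120,325,220),).items():
    q=X[y0:y1,x0:x1].reshape(-1,3);l=np.c_[(q[:,:2]-ct)@cR,q[:,2]];print(nm,np.nanpercentile(l,[5,50,95],axis=0))
"
```

```text
880
[[nan nan nan]
 [nan nan nan]
 [nan nan nan]
 [nan nan nan]
 [nan nan nan]]
168 [[-0.1293  0.0257  0.202 ]
 [-0.1234  0.0357  0.2022]
 [-0.1171  0.0475  0.2028]]
flange [[-0.1145  0.0244  0.046 ]
 [-0.1137  0.0337  0.1112]
 [-0.113   0.043   0.1624]]
```

Request:
servo_tool(moves=[[[-0.002, -0.001, 0.02], [0, 0, 0]], [[-0.002, -0.001, 0.02], [0, 0, 0]], [[-0.002, -0.001, 0.02], [0, 0, 0]], [[0, 0, 0], [0, 0, 0]]])

```text
t: 10.4
ee_pos: [0.6143, 0.1778, 0.2411]
eef_rot: [[-0.804, 0.09, 0.588], [0.087, 0.996, -0.034], [-0.589, 0.024, -0.808]]
contact_force: [-0.4, -0.8, 0.8]
gripper_width: 0.0001
```

```bash
python3 -c "
from kin import *
s=obs();ori(s)
d=np.radians
delta(s,T(ca,ct,[-.135,.0365,.225])[0],pose(d(-5),d(55),1))
delta(s,T(ca,ct,[-.135,.0365,.202])[0],pose(d(-5),d(55),1))
"
```

```text
t10.40 [0.6143 0.1778 0.2411] q [ 0.2788  0.1489  1.8721 -0.3803  0.5504 -0.9268] yawx 173.8 F [-0.4366 -0.7786  0.8258] w 6.702110721776836e-05
cage-frame R
 [[-0.8075  0.0315  0.589 ]
 [ 0.0395  0.9992  0.0008]
 [-0.5885  0.0239 -0.8081]]
shift [ 0.012  -0.0032  0.0111] rotvec [ 1.0248  1.0645 -0.9225] ikq [ 0.2841  0.1664  1.8847 -0.4096  0.55   -0.9075] True
shift [ 0.0255 -0.0037  0.0297] rotvec [ 1.0248  1.0645 -0.9225] ikq [ 0.2841  0.1914  1.9196 -0.453   0.4957 -0.8574] True
```

Request:
servo_tool(moves=[[[0.006, -0.0015, 0.0055], [0.5, 0.5, -0.5]], [[0.006, -0.0015, 0.0055], [0.5, 0.5, -0.4]], [[0.0025, 0, 0.0035], [0, 0, 0]], [[0.0025, 0, 0.0035], [0, 0, 0]], [[0.0025, 0, 0.0035], [0, 0, 0]], [[0.0025, 0, 0.0035], [0, 0, 0]]])

```text
t: 10.9
ee_pos: [0.611, 0.1763, 0.2136]
eef_rot: [[-0.81, 0.087, 0.58], [0.073, 0.996, -0.048], [-0.582, 0.003, -0.813]]
contact_force: [-0.6, -1.7, 2.1]
gripper_width: 0.0002
```

```bash
python3 -c "
from kin import *
s=obs();rel(s,[-.135,.0365,.202])
"
```

```text
t10.90 [0.611  0.1763 0.2136] q [ 0.2867  0.1771  1.9102 -0.4467  0.5084 -0.8638] yawx 174.9 F [-0.6046 -1.7418  2.1302] w 0.00017703999327977314
 local now [-0.1349  0.0374] 0.21359632922683294 tool shift [ 0.0068 -0.001   0.0094]
```

Request:
servo_tool(moves=[[[0.003, 0, 0.004], [0, 0, 0]], [[0.003, 0, 0.004], [0, 0, 0]], [[0.002, 0, 0.003], [0, 0, 0]]])

```text
t: 11.15
ee_pos: [0.6116, 0.1764, 0.2017]
eef_rot: [[-0.807, 0.086, 0.584], [0.072, 0.996, -0.048], [-0.586, 0.004, -0.81]]
contact_force: [-13.4, -1.6, 21.4]
gripper_width: 0.0
```

Request:
servo_tool(moves=[[[0.002, 0, 0.003], [0, 0, 0]], [[0.001, 0, 0.0015], [0, 0, 0]]])

```text
t: 11.32
ee_pos: [0.6117, 0.1763, 0.2018]
eef_rot: [[-0.803, 0.087, 0.59], [0.072, 0.996, -0.048], [-0.592, 0.004, -0.806]]
contact_force: [-15.0, -1.2, 16.0]
gripper_width: -0.0001
```

Request:
servo_tool(moves=[[[0, 0, -0.015], [0, 0, 0]], [[0, 0, -0.03], [0, 0, 0]], [[0, 0, -0.03], [0, 0, 0]], [[0, 0, -0.02], [0, 0, 0]], [[0, 0, 0], [0, 0, 0]]])

```text
t: 11.73
ee_pos: [0.5521, 0.1811, 0.2782]
eef_rot: [[-0.805, 0.088, 0.586], [0.074, 0.996, -0.047], [-0.588, 0.005, -0.809]]
contact_force: [-0.2, 0.1, -0.0]
gripper_width: 0.0003
```

```bash
python3 -c "
from kin import *
s=obs()
c=snap('wrist','w4')
X=cloud(c);hsv=cv2.cvtColor(c['frame'],cv2.COLOR_RGB2HSV)
l=np.dstack([(X[...,:2]-ct)@cR,X[...,2]])
m=(hsv[...,0]>20)&(hsv[...,0]<34)&(hsv[...,1]>150)&(hsv[...,2]>60)&(l[...,0]<-.112)&(l[...,0]>-.135)&(l[...,1]>.02)&(l[...,1]<.055)
q=l[m];print(len(q),np.percentile(q,[3,50,97],axis=0))
h=np.histogram(q[:,2],bins=np.arange(.16,.215,.004));print(h)
delta(s,T(ca,ct,[-.1685,-.0405,.29])[0],pose(ca,np.pi/2,0))
delta(s,T(ca,ct,[-.1685,-.0405,.29])[0],pose(ca,np.pi/2,1))
for an in(0,45,95):
    a=np.radians(an);v=np.array([-.047,.16]);r=np.array([[np.cos(a),-np.sin(a)],[np.sin(a),np.cos(a)]])@v
    p=T(ca,ct,[-.1215+r[0],-.2005+r[1],.215])[0]
    for k in(0,1): print(an,p,k,ik(p,pose(ca+a,np.pi/2,k)))
"
```

```text
t11.73 [0.5521 0.1811 0.2782] q [ 0.3418  0.036   1.9003 -0.4046  0.6597 -0.8871] yawx 174.8 F [-0.1701  0.0881 -0.001 ] w 0.00032243845927666957
630 [[-0.1305  0.025   0.1781]
 [-0.129   0.0368  0.1857]
 [-0.1171  0.0476  0.1872]]
(array([  0,   0,   0,   0,  88, 152, 390,   0,   0,   0,   0,   0,   0]), array([0.16 , 0.164, 0.168, 0.172, 0.176, 0.18 , 0.184, 0.188, 0.192,
       0.196, 0.2  , 0.204, 0.208, 0.212]))
shift [-0.0297 -0.0785  0.0065] rotvec [ 55.1672   0.3676 169.5647] ikq [ 0.0539  0.2663  1.4158 -0.      1.4595  1.6832] True
shift [-0.0297 -0.0785  0.0065] rotvec [-0.2402 36.0415 -1.7145] ikq [ 0.0539  0.2663  1.4158 -0.      1.4595 -1.4584] True
0 [0.5729 0.1004 0.215 ] 0 [ 0.0539  0.306   1.5457 -0.      1.2899  1.6832]
0 [0.5729 0.1004 0.215 ] 1 [ 0.0539  0.306   1.5457 -0.      1.2899 -1.4584]
45 [0.469  0.0263 0.215 ] 0 [-0.0923  0.1403  1.7717  0.      1.2296  0.7516]
45 [0.469  0.0263 0.215 ] 1 [-0.0923  0.1403  1.7717  0.      1.2296 -2.39  ]
95 [ 0.4519 -0.1136  0.215 ] 0 [-0.3958  0.1345  1.7788  0.      1.2283 -0.4246]
95 [ 0.4519 -0.1136  0.215 ] 1 [-0.3958  0.1345  1.7788  0.      1.2283  2.717 ]
```

View pics/w4.png

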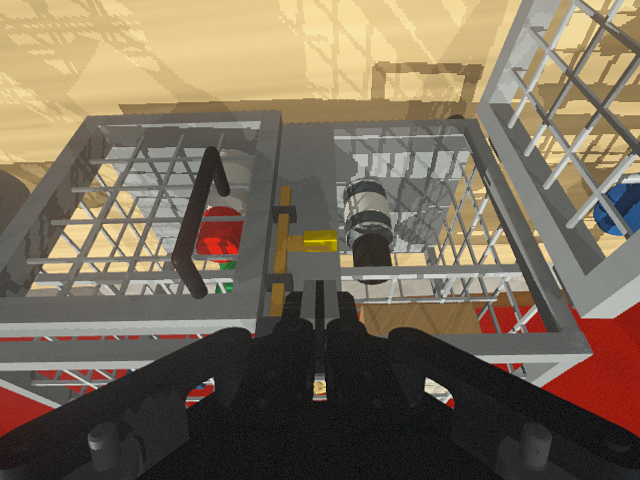

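Request:
servo_tool(moves=[[[0, -0.016, 0], [0, 6, 0]], [[0, -0.016, -0.003], [0, 6, 0]], [[0, -0.016, -0.005], [0, 6, 0]], [[0, -0.016, -0.005], [0, 6, 0]], [[0, -0.016, -0.005], [0, 6, 0]], [[0, 0, -0.005], [0, 6, 0]], [[0, 0, 0], [0, 0, 7.1]], [[0, 0, 0], [0, 0, 7.1]], [[0, 0, 0], [0, 0, 7.1]], [[0, 0, 0], [0, 0, 7.1]], [[0, 0, 0], [0, 0, 7.1]], [[0, 0, 0], [0, 0, 7.1]], [[0, 0, 0], [0, 0, 7.1]], [[0, 0, 0], [0, 0, 7.1]], [[0, 0, 0], [0, 0, 7.1]], [[0, 0, 0], [0, 0, 7.1]], [[0, 0, 0], [0, 0, 7.1]], [[0, 0, 0], [0, 0, 7.1]], [[0, 0, 0], [0, 0, 7.1]], [[0, 0, 0], [0, 0, 7.1]]], fingers=45)

```text
t: 13.45
ee_pos: [0.5459, 0.0866, 0.2471]
eef_rot: [[0.258, 0.962, -0.088], [0.966, -0.26, -0.004], [-0.027, -0.084, -0.996]]
contact_force: [1.0, -0.3, 0.2]
gripper_width: 0.0386
```

```bash
python3 -c "
from kin import *
s=obs();delta(s,T(ca,ct,[-.1685,-.0405,.29])[0],pose(ca,np.pi/2,0))
"
```

```text
t13.45 [0.5459 0.0866 0.2471] q [ 0.032   0.2897  1.4915 -0.0011  1.4489  0.2946] yawx 75.0 F [ 1.0267 -0.2895  0.2329] w 0.038594733017778764
shift [ 0.0192  0.0188 -0.0452] rotvec [-3.0134  4.5925 78.2661] ikq [ 0.0539  0.2663  1.4158 -0.      1.4595  1.6832] True
```

Request:
servo_tool(moves=[[[0, 0, -0.03], [0, 0, 0]], [[0, 0, -0.02], [-0.5, 0.5, 7.1]], [[0, 0, 0], [-0.5, 0.5, 7.1]], [[0, 0, 0], [-0.5, 0.5, 7.1]], [[0, 0, 0], [-0.5, 0.5, 7.1]], [[0, 0, 0], [-0.5, 0.5, 7.1]], [[0, 0, 0], [0, 0.5, 7.1]], [[0, 0, 0], [0, 0.5, 7.1]], [[0, 0, 0], [0, 0.5, 7.1]], [[0, 0, 0], [0, 0, 7.1]], [[0, 0, 0], [0, 0, 7.1]], [[0, 0, 0], [0, 0, 5]], [[0, 0, 0], [0, 0, 0]]])

```text
t: 14.53
ee_pos: [0.5569, 0.0783, 0.2626]
eef_rot: [[0.998, -0.045, -0.048], [-0.044, -0.999, 0.012], [-0.048, -0.01, -0.999]]
contact_force: [-0.9, 0.3, -0.0]
gripper_width: 0.0383
```

```bash
python3 -c "
from kin import *
s=obs();delta(s,T(ca,ct,[-.1685,-.0405,.29])[0],pose(ca,np.pi/2,0))
delta(s,T(ca,ct,[-.1685,-.0405,.215])[0],pose(ca,np.pi/2,0))
"
```

```text
t14.53 [0.5569 0.0783 0.2626] q [0.0082 0.2736 1.4737 0.0127 1.4419 1.6216] yawx -2.5 F [-0.8625  0.2845 -0.0439] w 0.03830924277213793
shift [ 0.0136 -0.0231 -0.0279] rotvec [-0.5551  2.7659  0.8022] ikq [ 0.0539  0.2663  1.4158 -0.      1.4595  1.6832] True
shift [ 0.0173 -0.0223  0.0471] rotvec [-0.5551  2.7659  0.8022] ikq [ 0.0539  0.306   1.5457 -0.      1.2899  1.6832] True
```

Request:
servo_tool(moves=[[[0.007, -0.011, -0.01], [0, 1.4, 0.4]], [[0.007, -0.011, 0], [0, 1.4, 0.4]], [[0, 0, 0], [0, 0, 0]]])

```text
t: 14.78
ee_pos: [0.5737, 0.0979, 0.2655]
eef_rot: [[0.998, -0.057, -0.006], [-0.057, -0.998, 0.008], [-0.007, -0.007, -1.0]]
contact_force: [0.1, -0.2, -0.8]
gripper_width: 0.0383
```

```bash
python3 -c "
from kin import *
s=obs();delta(s,T(ca,ct,[-.1685,-.0405,.214])[0],pose(ca,np.pi/2,0))
"
```

```text
t14.78 [0.5737 0.0979 0.2655] q [0.0448 0.2804 1.4559 0.008  1.4114 1.6713] yawx -3.3 F [ 0.0769 -0.1943 -0.8142] w 0.038345015143717597
shift [-0.0006 -0.0021  0.0515] rotvec [-0.4151  0.3941  0.089 ] ikq [ 0.0539  0.3066  1.5473 -0.      1.2877  1.6832] True
```

Request:
servo_tool(moves=[[[0.001, -0.001, 0.018], [0, 0, 0]], [[0.001, -0.001, 0.018], [0, 0, 0]], [[0.001, 0, 0.014], [0, 0, 0]], [[0, 0, 0], [0, 0, 0]]])

```text
t: 15.12
ee_pos: [0.5773, 0.0981, 0.2096]
eef_rot: [[0.999, -0.05, -0.011], [-0.049, -0.999, 0.005], [-0.012, -0.004, -1.0]]
contact_force: [-0.5, -0.5, -0.5]
gripper_width: 0.0383
```

Request:
servo_tool(moves=[[[0, 0, 0], [0, 0, 0]], [[0, 0, 0], [0, 0, 0]], [[0, 0, 0], [0, 0, 0]], [[0, 0, 0], [0, 0, 0]]], fingers=0, force=25)

```text
t: 15.45
ee_pos: [0.5759, 0.1024, 0.2079]
eef_rot: [[0.999, -0.048, -0.019], [-0.047, -0.999, 0.015], [-0.019, -0.014, -1.0]]
contact_force: [1.1, -3.4, -3.8]
gripper_width: 0.0093
```

```bash
python3 -c "
from kin import *
s=obs();delta(s,T(ca,ct,[-.1685,-.0405,.214])[0],pose(ca,np.pi/2,0))
"
```

```text
t15.45 [0.5759 0.1024 0.2079] q [0.0475 0.3236 1.5378 0.0165 1.2983 1.6611] yawx -2.7 F [ 1.1191 -3.3923 -3.8441] w 0.009292940588382767
shift [-0.003   0.002  -0.0061] rotvec [-0.804   1.1211  0.6321] ikq [ 0.0539  0.3066  1.5473 -0.      1.2877  1.6832] True
```

Request:
servo_tool(moves=[[[-0.011, 0.0038, -0.002], [0, 0, -4]], [[-0.011, 0.0038, -0.001], [0, 0, -4]], [[-0.011, 0.0038, 0], [0, 0, -4]], [[-0.011, 0.0038, 0], [0, 0, -4]], [[0, 0, 0], [0, 0, 0]]])

```text
t: 15.87
ee_pos: [0.5304, 0.0844, 0.2079]
eef_rot: [[0.969, 0.247, -0.026], [0.247, -0.969, 0.014], [-0.021, -0.02, -1.0]]
contact_force: [0.1, 0.2, -5.2]
gripper_width: 0.0095
```

```bash
cat >> kin.py <<'E'
def hp(s):
    h=T(ca,ct,[-.1215,-.2005,.2])[0];v=s["ee_pos"][:2]-h[:2];R=s["eef_rot"]
    print("r",np.hypot(*v),"ang",np.degrees(np.arctan2(v[1],v[0])-np.arctan2(.16,-.047)-ca)%360,"yaw",np.degrees(np.arctan2(R[1,0],R[0,0])-ca))
E
python3 -c "
from kin import *
s=obs();hp(s)
snap('scene','s5')
"
```

```text
t15.87 [0.5304 0.0844 0.2079] q [0.0186 0.2575 1.6351 0.0154 1.2746 1.3351] yawx 14.3 F [ 0.0787  0.1952 -5.2448] w 0.009515699929684361
r 0.1669375921106076 ang 15.650950167314411 yaw 17.66458510963963
```

View pics/s5.png

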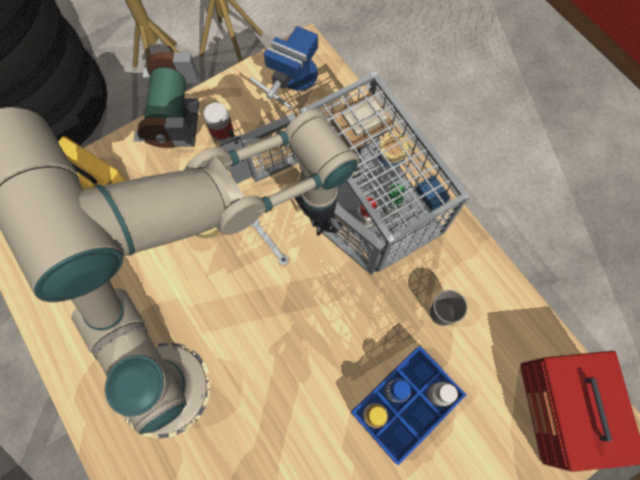

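The right door has come away (open about 16°, its gripped edge at scene (325,225)), so the bolt is released. I'll continue the arc.

Request:
servo_tool(moves=[[[-0.0138, 0.0048, 0], [0, 0, -5]], [[-0.0138, 0.0048, 0], [0, 0, -5]], [[-0.0138, 0.0048, 0], [0, 0, -5]], [[-0.0138, 0.0048, 0], [0, 0, -5]], [[-0.0138, 0.0048, 0], [0, 0, -5]], [[-0.0138, 0.0048, 0], [0, 0, -5]], [[-0.0138, 0.0048, 0], [0, 0, -5]], [[-0.0138, 0.0048, 0], [0, 0, -5]], [[0, 0, 0], [0, 0, 0]]])

```text
t: 16.67
ee_pos: [0.4565, -0.0039, 0.208]
eef_rot: [[0.569, 0.822, -0.032], [0.823, -0.568, 0.018], [-0.003, -0.037, -0.999]]
contact_force: [-2.7, -0.1, -5.9]
gripper_width: 0.0095
```

```bash
python3 -c "
from kin import *
s=obs();hp(s)
"
```

```text
t16.67 [ 0.4565 -0.0039  0.208 ] q [-0.1707  0.1431  1.7875  0.0131  1.2459  0.4297] yawx 55.4 F [-2.6694 -0.1462 -5.8653] w 0.009510837908636272
r 0.1646079191506643 ang 56.282114668848486 yaw 58.70353733122419
```

Request:
servo_tool(moves=[[[-0.0138, 0.0044, 0], [0, 0, -5]], [[-0.0138, 0.0044, 0], [0, 0, -5]], [[-0.0138, 0.0044, 0], [0, 0, -5]], [[-0.0138, 0.0044, 0], [0, 0, -5]], [[-0.0138, 0.0044, 0], [0, 0, -5]], [[-0.0138, 0.0044, 0], [0, 0, -5]], [[-0.0138, 0.0044, 0], [0, 0, -5]], [[-0.011, 0.0035, 0], [0, 0, -3]], [[0, 0, 0], [0, 0, 0]]])

```text
t: 17.42
ee_pos: [0.4577, -0.1194, 0.208]
eef_rot: [[-0.068, 0.997, -0.034], [0.998, 0.069, 0.016], [0.018, -0.033, -0.999]]
contact_force: [-4.3, -2.1, -4.5]
gripper_width: 0.0096
```

```bash
python3 -c "
from kin import *
s=obs();hp(s)
"
```

```text
t17.42 [ 0.4577 -0.1194  0.208 ] q [-0.4034  0.1699  1.7536  0.0013  1.2553 -0.4724] yawx 93.9 F [-4.3282 -2.1481 -4.5258] w 0.009584555452284402
r 0.1632305601830338 ang 97.56328979252544 yaw 97.2627969836234
```

Request:
servo_tool(moves=[[[0, 0, 0], [0, 0, 0]], [[0, 0, 0], [0, 0, 0]], [[0, 0, 0], [0, 0, 0]], [[0, 0, -0.02], [0, 0, 0]], [[0, 0, -0.035], [0, 0, 0]], [[0, 0, -0.035], [0, 0, 0]], [[0, 0, -0.035], [0, 0, 0]], [[0, 0, -0.02], [0, 0, 0]], [[0, 0, 0], [0, 0, 0]]], fingers=45)

```text
t: 18.17
ee_pos: [0.4682, -0.1197, 0.3624]
eef_rot: [[-0.057, 0.998, -0.024], [0.998, 0.057, 0.017], [0.019, -0.023, -1.0]]
contact_force: [0.5, -0.5, 0.2]
gripper_width: 0.0386
```

```bash
cat >> kin.py <<'E'
def fk(q):
    u,v,y,w,n,z,m=Rx(q);c,s=np.cos(q[0]),np.sin(q[0]);Ei=np.array([[c,-s,0],[s,c,0],[0,0,1]])
    p=np.array([A2*np.sin(q[1]),Y0,D1+A2*np.cos(q[1])])+A3*u+EV*v+LT*z
    a=q[5]+np.pi/2;x=np.cos(a)*m+np.sin(a)*n
    return Ei@p,Ei@np.c_[x,np.cross(z,x),z]
def rows(qs):
    out=[]
    for a,b in zip(qs[:-1],qs[1:]):
        p,R=fk(a);p2,R2=fk(b)
        out.append((R.T@(p2-p),np.degrees(Ro.from_matrix(R.T@R2).as_rotvec())))
    return out
E
python3 - <<'E'
from kin import *
s=obs();hp(s)
p,R=fk(s["qpos"]);print(abs(p-s["ee_pos"]).max(),abs(R-s["eef_rot"]).max())
snap("scene","s6");snap("side","d6")
tp=T(ca,ct,[-.20,-.06,.17])[0];qg=ik(tp,pose(0,np.radians(20),0));print(tp,qg,ok(qg))
E
```

```text
t18.17 [ 0.4682 -0.1197  0.3624] q [-0.3994  0.1046  1.4495  0.0068  1.616  -0.4562] yawx 93.3 F [ 0.4688 -0.529   0.2106] w 0.0386333658981946
r 0.15355885215114395 ang 99.04078277945666 yaw 96.6028022400339
1.54199652119269e-06 2.3592239273284576e-16
[0.5403 0.0828 0.17  ] [ 0.062   0.4167  2.6678  3.205   1.1647 -1.5746] True
```

View pics/d6.png

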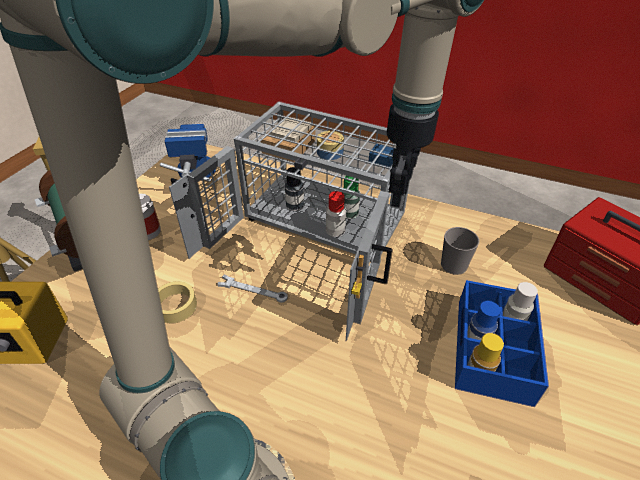

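View pics/s6.png

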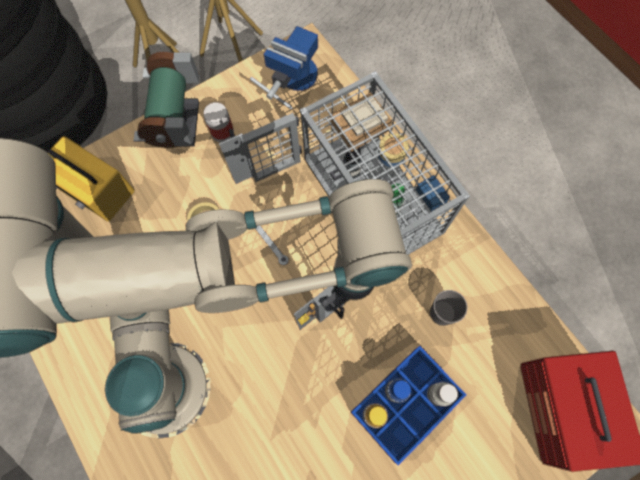

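Both doors stand wide open, and the red can is clear to see at side (336,205). I'll measure it and plan the wrist flip.

```bash
python3 - <<'E'
from kin import *
c=load("pics/d6.npz");X=cloud(c);hsv=cv2.cvtColor(c["frame"],cv2.COLOR_RGB2HSV)
l=np.dstack([(X[...,:2]-ct)@cR,X[...,2]])
m=((hsv[...,0]<8)|(hsv[...,0]>172))&(hsv[...,1]>140)&(hsv[...,2]>70)
mm=np.zeros_like(m);mm[180:225,320:352]=1;m&=mm
q=l[m];print(len(q),np.nanpercentile(q,[3,50,97],axis=0))
v,u=np.nonzero(m);print(u.min(),u.max(),v.min(),v.max())
side=q[(q[:,2]<.138)&(q[:,2]>.106)];top=q[q[:,2]>.14]
print("top centroid",len(top),np.median(top,0),top.mean(0))
# circle fit r=20mm on side points
from scipy.optimize import least_squares
f=least_squares(lambda x:np.hypot(side[:,0]-x[0],side[:,1]-x[1])-.02,[-.065,-.06],loss="soft_l1",f_scale=.002);print("axis local",f.x,len(side),np.median(abs(f.fun)))
print("world",T(ca,ct,[*f.x,.12]))
# plan flip
s=__import__("cell").manip.observe();q0=s["qpos"]
tp=T(ca,ct,[-.20,-.06,.17])[0];qg=ik(tp,pose(0,np.radians(20),0))
N=30
qm=np.array([0.0,.25,2.1,1.6,1.2,-1.0])
for nm,k in(("q0",q0),("qm",qm),("qg",qg)): print(nm,k,fk(k)[0],fk(k)[1][:,2])
E
```

```text
281 [[-0.0828 -0.0781  0.1059]
 [-0.0743 -0.0622  0.1363]
 [-0.0467 -0.0436  0.144 ]]
329 343 191 211
top centroid 108 [-0.0644 -0.0591  0.142 ] [-0.0641 -0.0593  0.1421]
axis local [-0.0616 -0.0586] 143 0.000849356971592656
world [[0.6786 0.0761 0.12  ]]
q0 [-0.3995  0.1062  1.4566  0.0067  1.6135 -0.4566] [ 0.4666 -0.1192  0.3586] [-0.0295  0.0197 -0.9994]
qm [ 0.    0.25  2.1   1.6   1.2  -1.  ] [0.5091 0.3931 0.3263] [ 0.2769  0.9316 -0.2353]
qg [ 0.062   0.4167  2.6678  3.205   1.1647 -1.5746] [0.5403 0.0828 0.17  ] [ 0.9397  0.     -0.342 ]
```

```bash
cat >> kin.py <<'E'
def show(q0,q1,N):
    qs=[q0+(q1-q0)*k/N for k in range(N+1)]
    for (d,r),q in zip(rows(qs),qs[1:]):
        p,R=fk(q);print("[[%.3f,%.3f,%.3f],[%.1f,%.1f,%.1f]],"%(*d,*r)," tcp",p.round(3),"z",R[:,2].round(2))
E
python3 - <<'E'
from kin import *
q0=__import__("cell").manip.observe()["qpos"]
qm=np.array([-.35,.0,2.0,1.6,1.3,-1.0])
show(q0,qm,18)
E
```

```text
[[0.032,0.007,0.009],[-1.9,4.7,-2.0]],  tcp [ 0.472 -0.087  0.35 ] z [-0.    0.1  -0.99]
[[0.031,0.008,0.009],[-2.1,4.6,-1.8]],  tcp [ 0.477 -0.054  0.345] z [ 0.03  0.19 -0.98]
[[0.030,0.008,0.009],[-2.2,4.6,-1.6]],  tcp [ 0.481 -0.022  0.342] z [ 0.05  0.27 -0.96]
[[0.029,0.009,0.009],[-2.4,4.5,-1.4]],  tcp [0.486 0.009 0.342] z [ 0.08  0.35 -0.93]
[[0.028,0.009,0.009],[-2.5,4.4,-1.1]],  tcp [0.49  0.039 0.345] z [ 0.11  0.42 -0.9 ]
[[0.026,0.009,0.008],[-2.7,4.3,-0.9]],  tcp [0.495 0.067 0.349] z [ 0.14  0.5  -0.86]
[[0.025,0.010,0.008],[-2.8,4.1,-0.7]],  tcp [0.499 0.094 0.356] z [ 0.17  0.56 -0.81]
[[0.024,0.010,0.008],[-3.0,4.0,-0.5]],  tcp [0.504 0.119 0.365] z [ 0.2   0.62 -0.76]
[[0.022,0.010,0.007],[-3.1,3.8,-0.4]],  tcp [0.508 0.142 0.376] z [ 0.23  0.68 -0.7 ]
[[0.021,0.010,0.006],[-3.3,3.6,-0.2]],  tcp [0.513 0.162 0.388] z [ 0.26  0.73 -0.64]
[[0.020,0.011,0.006],[-3.4,3.4,-0.0]],  tcp [0.518 0.18  0.402] z [ 0.3   0.77 -0.57]
[[0.018,0.011,0.005],[-3.6,3.2,0.2]],  tcp [0.523 0.195 0.416] z [ 0.33  0.8  -0.5 ]
[[0.016,0.011,0.004],[-3.7,3.0,0.3]],  tcp [0.529 0.208 0.431] z [ 0.37  0.82 -0.43]
[[0.015,0.011,0.003],[-3.8,2.8,0.5]],  tcp [0.535 0.217 0.447] z [ 0.41  0.84 -0.36]
[[0.013,0.012,0.002],[-3.9,2.5,0.6]],  tcp [0.54  0.224 0.462] z [ 0.45  0.85 -0.29]
[[0.012,0.012,0.001],[-4.0,2.3,0.7]],  tcp [0.546 0.228 0.478] z [ 0.49  0.84 -0.22]
[[0.010,0.012,0.000],[-4.1,2.0,0.8]],  tcp [0.552 0.229 0.492] z [ 0.53  0.84 -0.15]
[[0.008,0.013,-0.001],[-4.2,1.8,0.9]],  tcp [0.558 0.227 0.507] z [ 0.57  0.82 -0.09]
```

Request:
servo_tool(moves=[[[0.032, 0.007, 0.009], [-1.9, 4.7, -2.0]], [[0.031, 0.008, 0.009], [-2.1, 4.6, -1.8]], [[0.03, 0.008, 0.009], [-2.2, 4.6, -1.6]], [[0.029, 0.009, 0.009], [-2.4, 4.5, -1.4]], [[0.028, 0.009, 0.009], [-2.5, 4.4, -1.1]], [[0.026, 0.009, 0.008], [-2.7, 4.3, -0.9]], [[0.025, 0.01, 0.008], [-2.8, 4.1, -0.7]], [[0.024, 0.01, 0.008], [-3.0, 4.0, -0.5]], [[0.022, 0.01, 0.007], [-3.1, 3.8, -0.4]], [[0.021, 0.01, 0.006], [-3.3, 3.6, -0.2]], [[0.02, 0.011, 0.006], [-3.4, 3.4, 0]], [[0.018, 0.011, 0.005], [-3.6, 3.2, 0.2]], [[0.016, 0.011, 0.004], [-3.7, 3.0, 0.3]], [[0.015, 0.011, 0.003], [-3.8, 2.8, 0.5]], [[0.013, 0.012, 0.002], [-3.9, 2.5, 0.6]], [[0.012, 0.012, 0.001], [-4.0, 2.3, 0.7]], [[0.01, 0.012, 0], [-4.1, 2.0, 0.8]], [[0.008, 0.013, -0.001], [-4.2, 1.8, 0.9]], [[0, 0, 0], [0, 0, 0]]], fingers=72)

```text
t: 19.85
ee_pos: [0.5532, 0.236, 0.4797]
eef_rot: [[-0.351, 0.728, 0.588], [0.311, -0.502, 0.807], [0.883, 0.467, -0.05]]
contact_force: [-0.2, -0.2, -0.3]
gripper_width: 0.0614
```

```bash
python3 - <<'E'
from kin import *
s=obs();q0=s["qpos"]
tp=T(ca,ct,[-.20,-.059,.20])[0];qg=ik(tp,pose(0,np.radians(20),0));print(qg,tp)
show(q0,qg,19)
E
```

```text
t19.85 [0.5532 0.236  0.4797] q [-0.3254  0.0244  2.0893  1.6876  1.2848 -1.0381] yawx 138.5 F [-0.2127 -0.1999 -0.3033] w 0.06143177473306932
[ 0.0665  0.2808  2.6134  3.2171  0.9749 -1.5905] [0.5404 0.0838 0.2   ]
[[-0.001,0.006,0.006],[-2.8,1.3,1.9]],  tcp [0.561 0.237 0.481] z [ 0.62  0.79 -0.01]
[[-0.003,0.006,0.004],[-2.9,0.9,1.9]],  tcp [0.569 0.237 0.48 ] z [0.65 0.76 0.03]
[[-0.005,0.005,0.003],[-2.9,0.6,2.0]],  tcp [0.576 0.235 0.477] z [0.68 0.73 0.06]
[[-0.007,0.005,0.002],[-3.0,0.3,2.0]],  tcp [0.584 0.231 0.473] z [0.71 0.7  0.08]
[[-0.009,0.005,0.001],[-3.0,-0.1,2.0]],  tcp [0.591 0.226 0.466] z [0.74 0.66 0.09]
[[-0.011,0.006,-0.000],[-3.0,-0.4,2.0]],  tcp [0.597 0.22  0.457] z [0.78 0.62 0.1 ]
[[-0.013,0.006,-0.001],[-3.0,-0.7,2.0]],  tcp [0.602 0.213 0.446] z [0.81 0.58 0.1 ]
[[-0.015,0.006,-0.002],[-3.0,-1.0,1.9]],  tcp [0.607 0.205 0.433] z [0.84 0.54 0.1 ]
[[-0.016,0.006,-0.003],[-3.0,-1.3,1.8]],  tcp [0.61  0.197 0.418] z [0.87 0.49 0.08]
[[-0.018,0.006,-0.004],[-2.9,-1.6,1.7]],  tcp [0.612 0.187 0.401] z [0.9  0.44 0.06]
[[-0.019,0.007,-0.005],[-2.9,-1.9,1.6]],  tcp [0.612 0.177 0.383] z [0.92 0.39 0.03]
[[-0.021,0.007,-0.006],[-2.9,-2.1,1.5]],  tcp [0.61  0.167 0.363] z [0.94 0.34 0.  ]
[[-0.022,0.008,-0.007],[-2.9,-2.4,1.4]],  tcp [0.607 0.156 0.341] z [ 0.96  0.29 -0.04]
[[-0.023,0.008,-0.008],[-2.8,-2.6,1.2]],  tcp [0.601 0.145 0.319] z [ 0.97  0.24 -0.08]
[[-0.024,0.009,-0.008],[-2.8,-2.8,1.1]],  tcp [0.594 0.133 0.296] z [ 0.97  0.19 -0.13]
[[-0.025,0.010,-0.009],[-2.8,-2.9,0.9]],  tcp [0.584 0.121 0.272] z [ 0.97  0.15 -0.18]
[[-0.026,0.010,-0.009],[-2.8,-3.1,0.8]],  tcp [0.572 0.109 0.248] z [ 0.97  0.1  -0.23]
[[-0.027,0.011,-0.010],[-2.8,-3.2,0.6]],  tcp [0.557 0.096 0.224] z [ 0.96  0.05 -0.29]
[[-0.028,0.012,-0.010],[-2.7,-3.3,0.5]],  tcp [0.54  0.084 0.2  ] z [ 0.94  0.   -0.34]
```

```bash
python3 - <<'E'
from kin import *
s=obs();q0=s["qpos"]
qg=ik([.50,.11,.30],pose(np.radians(8),np.radians(15),0));print(qg)
show(q0,qg,17)
E
```

```text
t19.85 [0.5532 0.236  0.4797] q [-0.3254  0.0244  2.0893  1.6876  1.2848 -1.0381] yawx 138.5 F [-0.2127 -0.1999 -0.3033] w 0.06143177473306932
[-0.0367 -0.0546  2.5653  2.8728  0.6921 -1.4079]
[[0.000,0.006,0.002],[-3.2,0.2,1.2]],  tcp [0.558 0.235 0.482] z [ 0.63  0.78 -0.02]
[[-0.001,0.005,0.001],[-3.2,0.0,1.3]],  tcp [0.563 0.233 0.483] z [0.66 0.75 0.  ]
[[-0.003,0.005,-0.000],[-3.1,-0.2,1.4]],  tcp [0.567 0.229 0.483] z [0.7  0.71 0.02]
[[-0.004,0.004,-0.001],[-3.0,-0.4,1.5]],  tcp [0.57  0.224 0.481] z [0.74 0.68 0.04]
[[-0.006,0.004,-0.003],[-3.0,-0.7,1.6]],  tcp [0.572 0.218 0.477] z [0.77 0.64 0.05]
[[-0.008,0.004,-0.004],[-2.9,-0.9,1.7]],  tcp [0.574 0.21  0.471] z [0.8  0.59 0.05]
[[-0.009,0.004,-0.005],[-2.8,-1.1,1.7]],  tcp [0.574 0.203 0.463] z [0.83 0.55 0.05]
[[-0.011,0.004,-0.006],[-2.7,-1.3,1.8]],  tcp [0.573 0.194 0.453] z [0.86 0.51 0.04]
[[-0.012,0.004,-0.007],[-2.6,-1.5,1.8]],  tcp [0.571 0.185 0.442] z [0.89 0.46 0.02]
[[-0.014,0.004,-0.008],[-2.6,-1.7,1.9]],  tcp [0.568 0.176 0.429] z [0.91 0.42 0.  ]
[[-0.016,0.004,-0.008],[-2.5,-1.9,1.9]],  tcp [0.563 0.166 0.414] z [ 0.93  0.37 -0.02]
[[-0.017,0.004,-0.009],[-2.4,-2.1,1.9]],  tcp [0.557 0.156 0.398] z [ 0.94  0.33 -0.05]
[[-0.019,0.004,-0.010],[-2.3,-2.2,1.9]],  tcp [0.549 0.147 0.381] z [ 0.95  0.29 -0.09]
[[-0.020,0.004,-0.010],[-2.2,-2.4,1.9]],  tcp [0.539 0.137 0.362] z [ 0.96  0.25 -0.12]
[[-0.022,0.005,-0.011],[-2.1,-2.6,1.9]],  tcp [0.528 0.128 0.342] z [ 0.96  0.21 -0.17]
[[-0.023,0.005,-0.011],[-2.0,-2.7,1.8]],  tcp [0.515 0.119 0.321] z [ 0.96  0.17 -0.21]
[[-0.024,0.005,-0.011],[-1.9,-2.8,1.8]],  tcp [0.5  0.11 0.3 ] z [ 0.96  0.13 -0.26]
```

Good path; I'm running it.

Request:
servo_tool(moves=[[[0, 0.006, 0.002], [-3.2, 0.2, 1.2]], [[-0.001, 0.005, 0.001], [-3.2, 0, 1.3]], [[-0.003, 0.005, 0], [-3.1, -0.2, 1.4]], [[-0.004, 0.004, -0.001], [-3.0, -0.4, 1.5]], [[-0.006, 0.004, -0.003], [-3.0, -0.7, 1.6]], [[-0.008, 0.004, -0.004], [-2.9, -0.9, 1.7]], [[-0.009, 0.004, -0.005], [-2.8, -1.1, 1.7]], [[-0.011, 0.004, -0.006], [-2.7, -1.3, 1.8]], [[-0.012, 0.004, -0.007], [-2.6, -1.5, 1.8]], [[-0.014, 0.004, -0.008], [-2.6, -1.7, 1.9]], [[-0.016, 0.004, -0.008], [-2.5, -1.9, 1.9]], [[-0.017, 0.004, -0.009], [-2.4, -2.1, 1.9]], [[-0.019, 0.004, -0.01], [-2.3, -2.2, 1.9]], [[-0.02, 0.004, -0.01], [-2.2, -2.4, 1.9]], [[-0.022, 0.005, -0.011], [-2.1, -2.6, 1.9]], [[-0.023, 0.005, -0.011], [-2.0, -2.7, 1.8]], [[-0.024, 0.005, -0.011], [-1.9, -2.8, 1.8]], [[0, 0, 0], [0, 0, 0]]])

```text
t: 21.35
ee_pos: [0.4764, 0.1105, 0.2624]
eef_rot: [[0.351, 0.116, 0.929], [0.024, -0.993, 0.115], [0.936, -0.018, -0.352]]
contact_force: [-0.8, 1.1, -0.1]
gripper_width: 0.0615
```

```bash
python3 - <<'E'
from kin import *
s=obs();q0=s["qpos"];ori(s)
R=pose(0,np.radians(20),0)
delta(s,T(ca,ct,[-.2,-.059,.15])[0],R)
E
```

```text
t21.35 [0.4764 0.1105 0.2624] q [ 0.0077 -0.0562  2.5937  2.9533  0.6133 -1.4381] yawx 4.0 F [-0.8159  1.1406 -0.0927] w 0.06151742958217333
cage-frame R
 [[ 0.3494  0.1741  0.9207]
 [ 0.045  -0.9846  0.1691]
 [ 0.9359 -0.0177 -0.3519]]
shift [-0.0833  0.036   0.0959] rotvec [-6.61    0.6635  1.3679] ikq [ 0.0665  0.5178  2.7009  3.2065  1.2987 -1.5655] False
```

```bash
python3 - <<'E'
from kin import *
s=obs()
for az in(0,8,-8):
  for x,z in((-.2,.2),(-.17,.2),(-.15,.2),(-.17,.15),(-.15,.15),(-.15,.13),(-.13,.122),(-.063,.122)):
    p=T(ca,ct,[x,-.059,z])[0];q=ik(p,pose(np.radians(az),np.radians(20),0));print(az,x,z,q,ok(q))
delta(s,T(ca,ct,[-.175,-.059,.2])[0],pose(0,np.radians(20),0))
E
```

```text
t21.35 [0.4764 0.1105 0.2624] q [ 0.0077 -0.0562  2.5937  2.9533  0.6133 -1.4381] yawx 4.0 F [-0.8159  1.1406 -0.0927] w 0.06151742958217333
0 -0.2 0.2 [ 0.0665  0.2808  2.6134  3.2171  0.9749 -1.5905] True
0 -0.17 0.2 [ 0.0514  0.2952  2.5515  3.202   0.9273 -1.5895] True
0 -0.15 0.2 [ 0.0432  0.3065  2.5104  3.1936  0.8974 -1.5884] True
0 -0.17 0.15 [ 0.0514  0.4944  2.6249  3.1935  1.1995 -1.572 ] True
0 -0.15 0.15 [ 0.0432  0.4871  2.577   3.1862  1.1443 -1.5745] True
0 -0.15 0.13 [ 0.0432  0.5661  2.5998  3.1844  1.2461 -1.5697] True
0 -0.13 0.122 [ 0.0361  0.5852  2.5585  3.1777  1.2239 -1.5707] True
0 -0.063 0.122 [ 0.0182  0.5727  2.401   3.1612  1.0539 -1.5743] True
8 -0.2 0.2 [-0.1455  0.2767  2.6347  2.8225  1.0019 -1.4946] True
8 -0.17 0.2 [-0.1346  0.2909  2.5683  2.8238  0.9515 -1.478 ] True
8 -0.15 0.2 [-0.1287  0.3024  2.5249  2.8232  0.9206 -1.4676] True
8 -0.17 0.15 [-0.1346  0.499   2.645   2.8676  1.2241 -1.5715] True
8 -0.15 0.15 [-0.1287  0.4891  2.5937  2.867   1.1651 -1.5538] True
8 -0.15 0.13 [-0.1287  0.5712  2.6175  2.8774  1.2672 -1.5839] True
8 -0.13 0.122 [-0.1237  0.5886  2.5735  2.8801  1.2416 -1.5764] True
8 -0.063 0.122 [-0.1112  0.5724  2.4097  2.8721  1.0676 -1.5258] True
-8 -0.2 0.2 [ 0.2588  0.2926  2.5618  3.6027  0.9602 -1.7053] True
-8 -0.17 0.2 [ 0.2241  0.3078  2.5059  3.5757  0.919  -1.7154] True
-8 -0.15 0.2 [ 0.2048  0.3193  2.4679  3.5614  0.8922 -1.7219] True
-8 -0.17 0.15 [ 0.2241  0.4866  2.5719  3.5177  1.1442 -1.6033] True
-8 -0.15 0.15 [ 0.2048  0.4841  2.529   3.5053  1.1012 -1.6193] True
-8 -0.15 0.13 [ 0.2048  0.5556  2.5495  3.4907  1.1874 -1.5841] True
-8 -0.13 0.122 [ 0.1877  0.5774  2.5121  3.4756  1.1724 -1.589 ] True
-8 -0.063 0.122 [ 0.1435  0.5745  2.3649  3.4531  1.0283 -1.6364] True
shift [-0.0278  0.0394  0.1013] rotvec [-6.61    0.6635  1.3679] ikq [ 0.0537  0.2926  2.5618  3.2043  0.935  -1.5897] True
```

Request:
servo_tool(moves=[[[-0.006, 0.008, 0.02], [-1.4, 0.1, 0.3]], [[-0.006, 0.008, 0.02], [-1.4, 0.1, 0.3]], [[-0.006, 0.008, 0.02], [-1.4, 0.1, 0.3]], [[-0.006, 0.008, 0.02], [-1.4, 0.1, 0.3]], [[-0.006, 0.008, 0.018], [-1.4, 0.1, 0.3]], [[0, 0, 0], [0, 0, 0]]])

```text
t: 21.85
ee_pos: [0.567, 0.081, 0.202]
eef_rot: [[0.33, 0.003, 0.944], [0.002, -1.0, 0.003], [0.944, 0.0, -0.33]]
contact_force: [0.2, 0.3, -0.8]
gripper_width: 0.0616
```

```bash
python3 - <<'E'
from kin import *
s=obs()
c=snap('wrist','w7')
X=cloud(c);hsv=cv2.cvtColor(c["frame"],cv2.COLOR_RGB2HSV);l=np.dstack([(X[...,:2]-ct)@cR,X[...,2]])
m=((hsv[...,0]<8)|(hsv[...,0]>172))&(hsv[...,1]>140)&(hsv[...,2]>60)&(abs(l[...,0]+.06)<.04)&(abs(l[...,1]+.06)<.05)&(l[...,2]<.16)&(l[...,2]>.09)
q=l[m];v,u=np.nonzero(m);print(len(q),u.min(),u.max(),v.min(),v.max());print(np.percentile(q,[3,50,97],axis=0))
side=q[(q[:,2]<.138)&(q[:,2]>.106)]
from scipy.optimize import least_squares
f=least_squares(lambda x:np.hypot(side[:,0]-x[0],side[:,1]-x[1])-.02,[-.065,-.06],loss="soft_l1",f_scale=.002);print("axis local",f.x,len(side),np.median(abs(f.fun)),T(ca,ct,[*f.x,.12]))
delta(s,T(ca,ct,[-.145,-.059,.125])[0],pose(0,np.radians(20),0))
E
```

```text
t21.85 [0.567 0.081 0.202] q [ 0.0437  0.2996  2.5664  3.1883  0.9588 -1.5847] yawx 0.3 F [ 0.1788  0.3315 -0.816 ] w 0.061617241006200904
3163 301 353 245 315
[[-0.0827 -0.0782  0.1077]
 [-0.0767 -0.061   0.1383]
 [-0.05   -0.0435  0.1444]]
axis local [-0.0624 -0.0609] 1528 0.000269870744842143 [[0.6776 0.0738 0.12  ]]
shift [-0.0633  0.0004  0.0521] rotvec [-0.1714 -0.708   0.088 ] ikq [ 0.0413  0.5827  2.5926  3.1825  1.2555 -1.5693] True
```

View pics/w7.png

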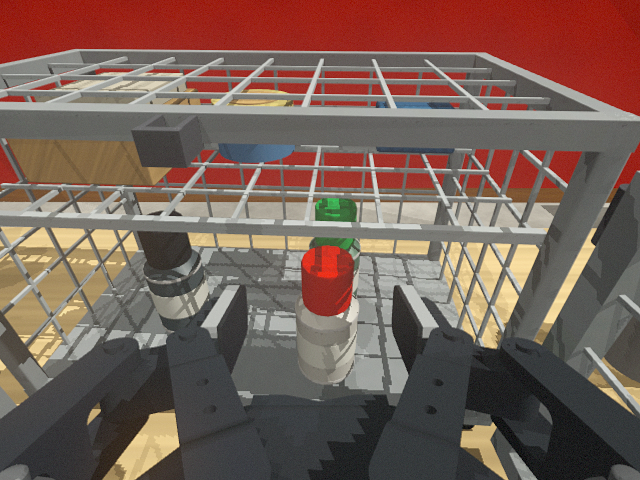

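Request:
servo_tool(moves=[[[-0.016, 0, 0.013], [0, -0.2, 0]], [[-0.016, 0, 0.013], [0, -0.2, 0]], [[-0.016, 0, 0.013], [0, -0.2, 0]], [[-0.015, 0.001, 0.013], [0, -0.1, 0]], [[0, 0, 0], [0, 0, 0]]])

```text
t: 22.32
ee_pos: [0.5962, 0.085, 0.1311]
eef_rot: [[0.328, 0.017, 0.945], [0.0, -1.0, 0.018], [0.945, -0.006, -0.328]]
contact_force: [0.1, 0.4, -0.2]
gripper_width: 0.0615
```

```bash
python3 - <<'E'
from kin import *
s=obs()
c=load("pics/w7.npz");X=cloud(c);hsv=cv2.cvtColor(c["frame"],cv2.COLOR_RGB2HSV);l=np.dstack([(X[...,:2]-ct)@cR,X[...,2]])
m=(abs(hsv[...,0].astype(int)-65)<18)&(hsv[...,1]>120)&(l[...,2]<.16)&(l[...,2]>.09);print("green",np.percentile(l[m],[3,50,97],axis=0))
delta(s,T(ca,ct,[-.0605,-.0605,.121])[0],pose(0,np.radians(20),0))
E
```

```text
t22.32 [0.5962 0.085  0.1311] q [ 0.0347  0.5786  2.5949  3.1572  1.2688 -1.5643] yawx 0.0 F [ 0.1387  0.4462 -0.1899] w 0.061491964339299064
green [[ 0.0015 -0.08    0.1079]
 [ 0.0136 -0.0644  0.1435]
 [ 0.032  -0.0479  0.1444]]
shift [0.0178 0.0123 0.0819] rotvec [-1.025  -0.8625  0.0227] ikq [ 0.0134  0.5756  2.3969  3.1561  1.0527 -1.5734] True
```

Request:
servo_tool(moves=[[[0.004, 0.006, 0.012], [-0.5, -0.4, 0]], [[0.004, 0.006, 0.012], [-0.5, -0.4, 0]], [[0.004, 0.001, 0.015], [0, 0, 0]], [[0.004, 0, 0.015], [0, 0, 0]], [[0, 0, 0], [0, 0, 0]]])

```text
t: 22.73
ee_pos: [0.6514, 0.0751, 0.1337]
eef_rot: [[0.339, 0.009, 0.941], [0.001, -1.0, 0.01], [0.941, -0.003, -0.339]]
contact_force: [0.7, -0.3, 0.6]
gripper_width: 0.0612
```

```bash
python3 - <<'E'
from kin import *
s=obs();c=snap('wrist','w8')
delta(s,T(ca,ct,[-.0605,-.0605,.121])[0],pose(0,np.radians(20),0))
E
```

```text
t22.73 [0.6514 0.0751 0.1337] q [ 0.0073  0.54    2.4563  3.1386  1.0797 -1.5675] yawx 0.1 F [ 0.6957 -0.3052  0.5542] w 0.06123854644604335
shift [-0.0024  0.0012  0.0308] rotvec [-0.5465 -0.188   0.0341] ikq [ 0.0134  0.5756  2.3969  3.1561  1.0527 -1.5734] True
```

View pics/w8.png

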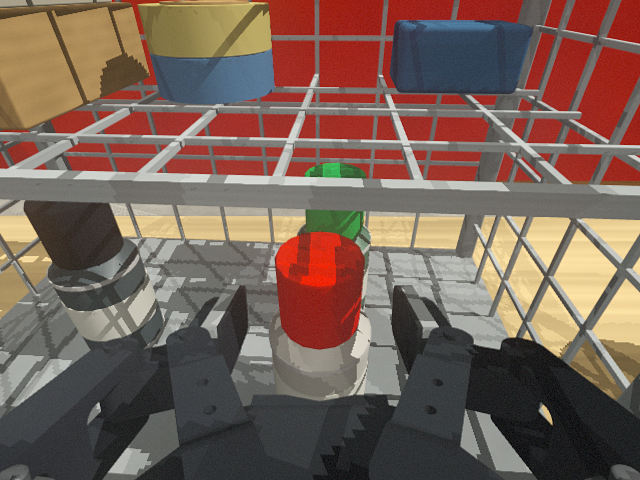

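The red cap (column 320) is centred between the fingers (240/400). I'll advance and close.

Request:
servo_tool(moves=[[[-0.001, 0.001, 0.012], [-0.3, 0, 0]], [[-0.001, 0, 0.012], [-0.2, 0, 0]], [[-0.001, 0, 0.006], [0, 0, 0]], [[0, 0, 0], [0, 0, 0]]])

```text
t: 23.12
ee_pos: [0.6758, 0.0753, 0.1227]
eef_rot: [[0.339, 0.003, 0.941], [0.001, -1.0, 0.002], [0.941, 0.0, -0.339]]
contact_force: [-0.4, 0.1, 0.3]
gripper_width: 0.0614
```

Request:
servo_tool(moves=[[[0, 0, 0], [0, 0, 0]], [[0, 0, 0], [0, 0, 0]], [[0, 0, 0], [0, 0, 0]], [[0, 0, 0], [0, 0, 0]], [[0, 0, 0], [0, 0, 0]]], fingers=0, force=35)

```text
t: 23.53
ee_pos: [0.6751, 0.0756, 0.1217]
eef_rot: [[0.34, 0.003, 0.94], [0.001, -1.0, 0.003], [0.94, -0.0, -0.34]]
contact_force: [0.2, 0.9, 0.8]
gripper_width: 0.0389
```

```bash
python3 - <<'E'
from kin import *
s=obs();c=snap('wrist','w9')
delta(s,T(ca,ct,[-.0605,-.0605,.121])[0],pose(0,np.radians(20),0))
E
```

```text
t23.53 [0.6751 0.0756 0.1217] q [ 0.0149  0.5752  2.408   3.1543  1.0657 -1.5727] yawx 0.1 F [0.2318 0.9228 0.8082] w 0.03894572550954653
shift [0.0009 0.0015 0.0045] rotvec [-0.1676 -0.1341  0.0464] ikq [ 0.0134  0.5756  2.3969  3.1561  1.0527 -1.5734] True
```

View pics/w9.png

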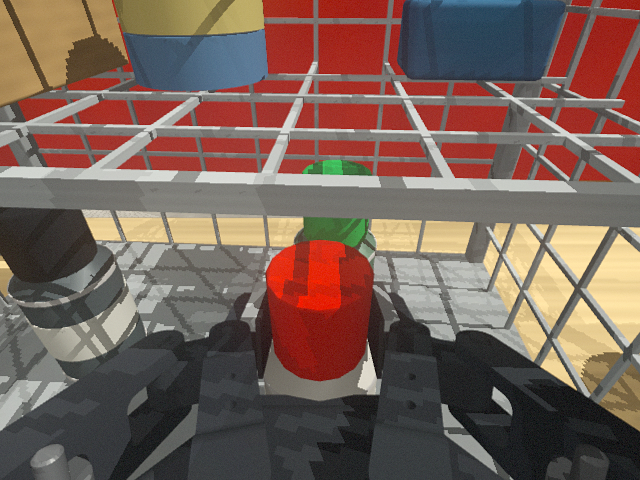

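Request:
servo_tool(moves=[[[0.004, 0, -0.0015], [0, 0, 0]], [[0.006, 0, -0.002], [0, 0, 0]], [[0.005, 0, -0.002], [0, 0, 0]], [[0, 0, 0], [0, 0, 0]]])

```text
t: 23.92
ee_pos: [0.6723, 0.0757, 0.1338]
eef_rot: [[0.352, 0.003, 0.936], [0.001, -1.0, 0.003], [0.936, 0.0, -0.352]]
contact_force: [-0.4, 0.1, -1.5]
gripper_width: 0.0391
```

```bash
python3 - <<'E'
from kin import *
s=obs();ori(s)
delta(s,T(ca,ct,[-.155,-.0605,s["ee_pos"][2]+.002])[0],pose(0,np.radians(20),0))
E
```

```text
t23.92 [0.6723 0.0757 0.1338] q [ 0.0149  0.5289  2.3988  3.1543  0.9972 -1.5737] yawx 0.2 F [-0.361   0.1104 -1.5116] w 0.0391142390752431
cage-frame R
 [[ 0.3514  0.0619  0.9342]
 [ 0.0219 -0.9981  0.058 ]
 [ 0.936   0.     -0.3521]]
shift [-0.0288 -0.0043 -0.0822] rotvec [-0.186   0.6139  0.0718] ikq [ 0.0395  0.5462  2.6072  3.1809  1.2335 -1.5703] True
```

Request:
servo_tool(moves=[[[-0.006, -0.001, -0.016], [0, 0.1, 0]], [[-0.006, -0.001, -0.016], [0, 0.1, 0]], [[-0.006, -0.001, -0.016], [0, 0.1, 0]], [[-0.006, -0.001, -0.016], [0, 0.1, 0]], [[-0.005, -0.001, -0.015], [0, 0.1, 0]], [[0, 0, 0], [0, 0, 0]]])

```text
t: 24.42
ee_pos: [0.5842, 0.0804, 0.1339]
eef_rot: [[0.347, 0.003, 0.938], [0.002, -1.0, 0.003], [0.938, 0.0, -0.347]]
contact_force: [-0.4, -0.5, -2.6]
gripper_width: 0.0389
```

```bash
python3 - <<'E'
from kin import *
s=obs();ori(s);rel(s,[-.155,-.0605,.14])
c=snap('side','d9')
R=pose(0,np.radians(20),0)
delta(s,[s["ee_pos"][0],s["ee_pos"][1],.33],R)
E
```

```text
t24.42 [0.5842 0.0804 0.1339] q [ 0.038   0.5462  2.6086  3.1761  1.2293 -1.5707] yawx 0.3 F [-0.4157 -0.458  -2.6412] w 0.038863351229697266
cage-frame R
 [[ 0.3466  0.0619  0.936 ]
 [ 0.0218 -0.9981  0.0579]
 [ 0.9378  0.0003 -0.3473]]
 local now [-0.1561 -0.0599] 0.13393703161152284 tool shift [ 0.006   0.0007 -0.0011]
shift [ 0.1839  0.0001 -0.0681] rotvec [-0.1791  0.3214  0.0866] ikq [ 0.0422 -0.0358  2.3058  3.2569  0.3521 -1.6647] True
```

View pics/d9.png

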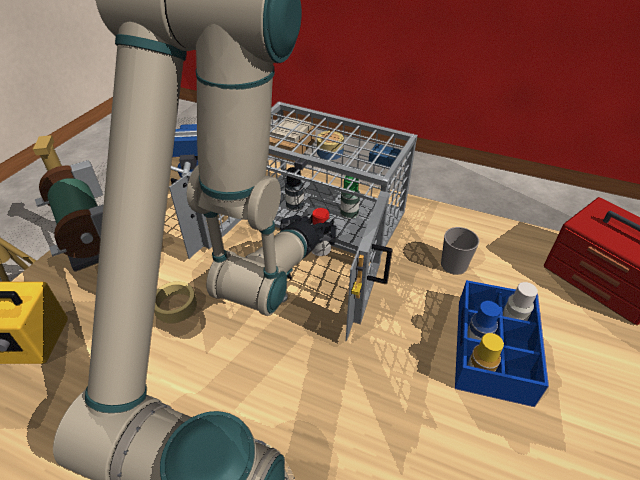

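```bash
cat >> kin.py <<'E'
def plan(wps,pitch,roll=0):
    "wps: list of (x,y,z,az_deg,N rows to reach)"
    P=[np.array(wps[0][:4],float)]
    for w in wps[1:]:
        a=P[-1].copy()
        for k in range(1,w[4]+1): P.append(a+(np.array(w[:4])-a)*k/w[4])
    prev=None
    for i,x in enumerate(P):
        R=pose(np.radians(x[3]),np.radians(pitch),roll);q=ik(x[:3],R)
        if prev is None: print(x,q)
        else:
            p0,R0,q0=prev;d=R0.T@(x[:3]-p0);r=np.degrees(Ro.from_matrix(R0.T@R).as_rotvec())
            print("%2d [[%.3f,%.3f,%.3f],[%.1f,%.1f,%.1f]],"%(i,*d,*r),"p",x.round(3),"q",q.round(2),"ok" if ok(q) else "BAD","rate",(abs(q-q0)*12/np.array([2.57,2.57,3.14,3.14,3.14,3.14])).max().round(2))
        prev=(x[:3],R,q)
E
python3 - <<'E'
from kin import *
plan([(.584,.080,.134,0),(.55,.10,.22,25,8),(.48,.10,.40,45,12),(.46,-.12,.40,20,10),(.4114,-.417,.36,6,12),(.4114,-.417,.106,6,12)],20.3)
E
```

```text
[0.584 0.08  0.134 0.   ] [ 0.0408  0.5468  2.6085  3.1822  1.2302 -1.5702]
 1 [[0.009,-0.003,-0.008],[2.9,0.0,-1.1]], p [0.58  0.082 0.145 3.125] q [-0.02  0.51  2.62  3.07  1.2  -1.57] ok rate 0.44
 2 [[0.009,-0.003,-0.008],[2.9,0.0,-1.1]], p [0.576 0.085 0.156 6.25 ] q [-0.08  0.46  2.62  2.95  1.16 -1.56] ok rate 0.46
 3 [[0.009,-0.003,-0.007],[2.9,-0.0,-1.1]], p [0.571 0.088 0.166 9.375] q [-0.14  0.42  2.61  2.82  1.11 -1.53] ok rate 0.48
 4 [[0.009,-0.003,-0.007],[2.9,0.0,-1.1]], p [ 0.567  0.09   0.177 12.5  ] q [-0.2   0.37  2.6   2.69  1.07 -1.49] ok rate 0.51
 5 [[0.009,-0.003,-0.007],[2.9,-0.0,-1.1]], p [ 0.563  0.092  0.188 15.625] q [-0.26  0.33  2.59  2.55  1.03 -1.44] ok rate 0.54
 6 [[0.009,-0.004,-0.007],[2.9,-0.0,-1.1]], p [ 0.558  0.095  0.198 18.75 ] q [-0.32  0.29  2.57  2.4   1.   -1.37] ok rate 0.55
 7 [[0.009,-0.004,-0.007],[2.9,0.0,-1.1]], p [ 0.554  0.098  0.209 21.875] q [-0.37  0.25  2.54  2.26  0.98 -1.29] ok rate 0.56
 8 [[0.009,-0.004,-0.007],[2.9,-0.0,-1.1]], p [ 0.55  0.1   0.22 25.  ] q [-0.42  0.22  2.52  2.11  0.98 -1.2 ] ok rate 0.54
 9 [[0.012,-
[... 5147 characters left out ...]
17  0.212  6.   ] q [-1.53  0.42  2.1   1.31  1.32 -0.93] ok rate 0.22
50 [[-0.020,0.000,0.007],[0.0,0.0,0.0]], p [ 0.411 -0.417  0.191  6.   ] q [-1.53  0.46  2.12  1.32  1.31 -0.99] ok rate 0.22
51 [[-0.020,0.000,0.007],[0.0,0.0,0.0]], p [ 0.411 -0.417  0.169  6.   ] q [-1.53  0.5   2.13  1.34  1.29 -1.05] ok rate 0.22
52 [[-0.020,0.000,0.007],[0.0,0.0,0.0]], p [ 0.411 -0.417  0.148  6.   ] q [-1.53  0.55  2.15  1.36  1.28 -1.11] ok rate 0.22
53 [[-0.020,0.000,0.007],[0.0,0.0,0.0]], p [ 0.411 -0.417  0.127  6.   ] q [-1.53  0.59  2.16  1.37  1.27 -1.16] ok rate 0.22
54 [[-0.020,0.000,0.007],[0.0,0.0,0.0]], p [ 0.411 -0.417  0.106  6.   ] q [-1.53  0.63  2.17  1.39  1.26 -1.22] ok rate 0.22
```

Request:
servo_tool(moves=[[[0.009, -0.003, -0.008], [2.9, 0, -1.1]], [[0.009, -0.003, -0.008], [2.9, 0, -1.1]], [[0.009, -0.003, -0.007], [2.9, 0, -1.1]], [[0.009, -0.003, -0.007], [2.9, 0, -1.1]], [[0.009, -0.003, -0.007], [2.9, 0, -1.1]], [[0.009, -0.004, -0.007], [2.9, 0, -1.1]], [[0.009, -0.004, -0.007], [2.9, 0, -1.1]], [[0.009, -0.004, -0.007], [2.9, 0, -1.1]]])

```text
t: 25.13
ee_pos: [0.5557, 0.1025, 0.2225]
eef_rot: [[0.311, 0.446, 0.839], [0.172, -0.895, 0.412], [0.935, 0.016, -0.355]]
contact_force: [1.5, 0.5, -1.8]
gripper_width: 0.0388
```

```bash
cat >> kin.py <<'E'
def att(s):
    z=s["eef_rot"][:,2];y=s["eef_rot"][:,1];print("p",s["ee_pos"],"az %.1f pitch %.2f jaw-elev %.2f"%(np.degrees(np.arctan2(z[1],z[0])),np.degrees(np.arcsin(-z[2])),np.degrees(np.arcsin(y[2]))))
E
python3 - <<'E'
from kin import *
s=obs();att(s);x,y,z=s["ee_pos"];a=np.degrees(np.arctan2(s["eef_rot"][1,2],s["eef_rot"][0,2]))
plan([(x,y,z,a),(.48,.10,.40,45,12)],20.3)
delta(s,s["ee_pos"],pose(np.radians(a),np.radians(20.3)))
E
```

```text
t25.13 [0.5557 0.1025 0.2225] q [-0.4156  0.2121  2.4877  2.0718  0.9543 -1.175 ] yawx 28.9 F [ 1.521   0.4779 -1.8262] w 0.03878951738117228
p [0.5557 0.1025 0.2225] az 26.1 pitch 20.80 jaw-elev 0.91
[ 0.5557  0.1025  0.2225 26.145 ] [-0.4188  0.2205  2.494   2.0815  0.9706 -1.1753]
 1 [[0.012,-0.003,-0.011],[1.5,0.0,-0.5]], p [ 0.549  0.102  0.237 27.716] q [-0.45  0.17  2.47  1.98  0.96 -1.09] ok rate 0.4
 2 [[0.012,-0.003,-0.010],[1.5,0.0,-0.5]], p [ 0.543  0.102  0.252 29.288] q [-0.48  0.13  2.45  1.88  0.97 -1.  ] ok rate 0.39
 3 [[0.012,-0.003,-0.010],[1.5,0.0,-0.5]], p [ 0.537  0.102  0.267 30.859] q [-0.51  0.09  2.42  1.78  0.98 -0.91] ok rate 0.37
 4 [[0.012,-0.003,-0.010],[1.5,-0.0,-0.5]], p [ 0.53   0.102  0.282 32.43 ] q [-0.54  0.06  2.4   1.69  1.01 -0.83] ok rate 0.34
 5 [[0.012,-0.003,-0.010],[1.5,-0.0,-0.5]], p [ 0.524  0.101  0.296 34.001] q [-0.57  0.02  2.37  1.61  1.04 -0.76] ok rate 0.31
 6 [[0.012,-0.003,-0.010],[1.5,0.0,-0.5]], p [ 0.518  0.101  0.311 35.573] q [-0.6  -0.01  2.34  1.54  1.08 -0.69] ok rate 0.27
 7 [[0.012,-0.004,-0.010],[1.5,-0.0,-0.5]], p [ 0.512  0.101  0.326 37.144] q [-0.62 -0.03  2.31  1.48  1.12 -0.63] ok rate 0.24
 8 [[0.012,-0.004,-0.010],[1.5,-0.0,-0.5]], p [ 0.505  0.101  0.341 38.715] q [-0.65 -0.06  2.28  1.42  1.17 -0.58] ok rate 0.21
 9 [[0.012,-0.004,-0.010],[1.5,0.0,-0.5]], p [ 0.499  0.101  0.356 40.286] q [-0.67 -0.08  2.25  1.38  1.22 -0.53] ok rate 0.19
10 [[0.012,-0.004,-0.010],[1.5,-0.0,-0.5]], p [ 0.493  0.1    0.37  41.858] q [-0.69 -0.09  2.22  1.34  1.27 -0.49] ok rate 0.19
11 [[0.012,-0.004,-0.010],[1.5,0.0,-0.5]], p [ 0.486  0.1    0.385 43.429] q [-0.71 -0.11  2.19  1.3   1.32 -0.45] ok rate 0.2
12 [[0.012,-0.004,-0.010],[1.5,0.0,-0.5]], p [ 0.48  0.1   0.4  45.  ] q [-0.73 -0.12  2.15  1.27  1.37 -0.42] ok rate 0.2
shift [0. 0. 0.] rotvec [-0.0043  0.5026  0.9691] ikq [-0.4188  0.2205  2.494   2.0815  0.9706 -1.1753] True
```

Request:
servo_tool(moves=[[[0.012, -0.003, -0.011], [1.5, 0, -0.4]], [[0.012, -0.003, -0.01], [1.5, 0, -0.4]], [[0.012, -0.003, -0.01], [1.5, 0, -0.4]], [[0.012, -0.003, -0.01], [1.5, 0, -0.4]], [[0.012, -0.003, -0.01], [1.5, 0, -0.5]], [[0.012, -0.003, -0.01], [1.5, 0, -0.5]], [[0.012, -0.004, -0.01], [1.5, 0, -0.5]], [[0.012, -0.004, -0.01], [1.5, 0, -0.5]], [[0.012, -0.004, -0.01], [1.5, 0, -0.5]], [[0.012, -0.004, -0.01], [1.5, 0, -0.5]], [[0.012, -0.004, -0.01], [1.5, 0, -0.5]], [[0.012, -0.004, -0.01], [1.5, 0, -0.5]]])

```text
t: 26.13
ee_pos: [0.4787, 0.0954, 0.4124]
eef_rot: [[0.241, 0.723, 0.647], [0.294, -0.69, 0.661], [0.925, 0.031, -0.38]]
contact_force: [0.3, -0.2, -2.2]
gripper_width: 0.0388
```

```bash
python3 - <<'E'
from kin import *
s=obs();att(s);x,y,z=s["ee_pos"];a=np.degrees(np.arctan2(s["eef_rot"][1,2],s["eef_rot"][0,2]))
plan([(x,y,z,a),(.46,-.12,.40,20,8),(.4114,-.417,.36,6,9)],20.3)
delta(s,s["ee_pos"],pose(np.radians(a),np.radians(20.3)))
E
```

```text
t26.13 [0.4787 0.0954 0.4124] q [-0.731  -0.1397  2.1008  1.2224  1.3882 -0.3828] yawx 50.6 F [ 0.272  -0.2088 -2.187 ] w 0.03878731613095945
p [0.4787 0.0954 0.4124] az 45.6 pitch 22.30 jaw-elev 1.76
[ 0.4787  0.0954  0.4124 45.6293] [-0.7468 -0.1297  2.1244  1.2557  1.4038 -0.3923]
 1 [[-0.009,0.017,-0.019],[-3.0,-0.0,1.1]], p [ 0.476  0.068  0.411 42.426] q [-0.82 -0.14  2.14  1.25  1.42 -0.4 ] ok rate 0.35
 2 [[-0.008,0.018,-0.018],[-3.0,0.0,1.1]], p [ 0.474  0.042  0.409 39.222] q [-0.89 -0.14  2.14  1.24  1.43 -0.41] ok rate 0.34
 3 [[-0.008,0.019,-0.017],[-3.0,-0.0,1.1]], p [ 0.472  0.015  0.408 36.018] q [-0.96 -0.15  2.15  1.24  1.44 -0.41] ok rate 0.32
 4 [[-0.008,0.020,-0.016],[-3.0,0.0,1.1]], p [ 0.469 -0.012  0.406 32.815] q [-1.03 -0.15  2.16  1.24  1.45 -0.42] ok rate 0.3
 5 [[-0.007,0.021,-0.015],[-3.0,0.0,1.1]], p [ 0.467 -0.039  0.405 29.611] q [-1.09 -0.15  2.16  1.24  1.45 -0.43] ok rate 0.28
 6 [[-0.007,0.022,-0.014],[-3.0,-0.0,1.1]], p [ 0.465 -0.066  0.403 26.407] q [-1.14 -0.14  2.16  1.24  1.45 -0.43] ok rate 0.26
 7 [[-0.006,0.023,-0.013],[-3.0,0.0,1.1]], p 
[... 771 characters left out ...]
433 -0.285  0.378 12.222] q [-1.45  0.05  2.05  1.22  1.46 -0.53] ok rate 0.18
14 [[-0.008,0.031,-0.010],[-1.5,0.0,0.5]], p [ 0.428 -0.318  0.373 10.667] q [-1.47  0.09  2.02  1.22  1.46 -0.54] ok rate 0.18
15 [[-0.008,0.031,-0.009],[-1.5,0.0,0.5]], p [ 0.422 -0.351  0.369  9.111] q [-1.49  0.13  1.99  1.23  1.46 -0.55] ok rate 0.18
16 [[-0.008,0.032,-0.008],[-1.5,0.0,0.5]], p [ 0.417 -0.384  0.364  7.556] q [-1.51  0.17  1.96  1.23  1.45 -0.55] ok rate 0.17
17 [[-0.008,0.032,-0.008],[-1.5,-0.0,0.5]], p [ 0.411 -0.417  0.36   6.   ] q [-1.53  0.2   1.92  1.23  1.44 -0.54] ok rate 0.17
shift [0. 0. 0.] rotvec [-0.0333  2.0034  1.9054] ikq [-0.7468 -0.1297  2.1244  1.2557  1.4038 -0.3923] True
```

Request:
servo_tool(moves=[[[-0.009, 0.017, -0.019], [-3.0, 0.4, 1.3]], [[-0.008, 0.018, -0.018], [-3.0, 0.4, 1.3]], [[-0.008, 0.019, -0.017], [-3.0, 0.4, 1.3]], [[-0.008, 0.02, -0.016], [-3.0, 0.4, 1.3]], [[-0.007, 0.021, -0.015], [-3.0, 0.4, 1.3]], [[-0.007, 0.022, -0.014], [-3.0, 0, 1.3]], [[-0.006, 0.023, -0.013], [-3.0, 0, 1.2]], [[-0.006, 0.024, -0.011], [-3.0, 0, 1.1]], [[-0.01, 0.029, -0.014], [-1.5, 0, 0.5]], [[-0.01, 0.03, -0.013], [-1.5, 0, 0.5]], [[-0.009, 0.03, -0.012], [-1.5, 0, 0.5]], [[-0.009, 0.03, -0.012], [-1.5, 0, 0.5]], [[-0.009, 0.031, -0.011], [-1.5, 0, 0.5]], [[-0.008, 0.031, -0.01], [-1.5, 0, 0.5]]])

```text
t: 27.3
ee_pos: [0.4192, -0.3356, 0.3989]
eef_rot: [[0.331, 0.178, 0.927], [0.126, -0.982, 0.144], [0.935, 0.069, -0.347]]
contact_force: [-0.1, 0.3, -2.0]
gripper_width: 0.0389
```

```bash
python3 - <<'E'
from kin import *
s=obs();att(s)
delta(s,[.4114,-.417,.25],pose(np.radians(6),np.radians(20.2)))
delta(s,[.4114,-.417,.33],pose(np.radians(6),np.radians(20.2)))
E
```

```text
t27.30 [ 0.4192 -0.3356  0.3989] q [-1.4993  0.0703  1.9733  1.218   1.4816 -0.5451] yawx 20.8 F [-0.1073  0.2895 -1.9965] w 0.038911231830430756
p [ 0.4192 -0.3356  0.3989] az 8.8 pitch 20.30 jaw-elev 3.95
shift [-0.1521  0.0682  0.0327] rotvec [-2.6596  0.0018  5.1876] ikq [-1.5318  0.3598  2.0611  1.286   1.3503 -0.83  ] True
shift [-0.0772  0.0737  0.0049] rotvec [-2.6596  0.0018  5.1876] ikq [-1.5318  0.2418  1.9633  1.2467  1.4152 -0.6205] True
```

Request:
servo_tool(moves=[[[-0.019, 0.018, 0.001], [-0.7, 0, 1.3]], [[-0.019, 0.018, 0.001], [-0.7, 0, 1.3]], [[-0.019, 0.018, 0.001], [-0.7, 0, 1.3]], [[-0.019, 0.018, 0.001], [-0.6, 0, 1.3]], [[0, 0, 0], [0, 0, 0]]])

```text
t: 27.72
ee_pos: [0.4031, -0.4299, 0.3278]
eef_rot: [[0.354, 0.093, 0.931], [0.048, -0.996, 0.081], [0.934, 0.016, -0.357]]
contact_force: [-0.0, 0.1, -1.4]
gripper_width: 0.0387
```

```bash
python3 - <<'E'
from kin import *
s=obs();att(s)
snap('scene','s10');c=snap('wrist','w10')
delta(s,[.4114,-.417,.25],pose(np.radians(6),np.radians(19.9)))
E
```

```text
t27.72 [ 0.4031 -0.4299  0.3278] q [-1.5484  0.2466  1.9503  1.2363  1.4095 -0.6283] yawx 7.8 F [-0.0154  0.1222 -1.3625] w 0.03872251030152103
p [ 0.4031 -0.4299  0.3278] az 5.0 pitch 20.90 jaw-elev 0.94
shift [-0.0691 -0.0133  0.0365] rotvec [0.9752 1.0077 0.6438] ikq [-1.5332  0.3625  2.063   1.2896  1.3537 -0.8357] True
```

View pics/s10.png

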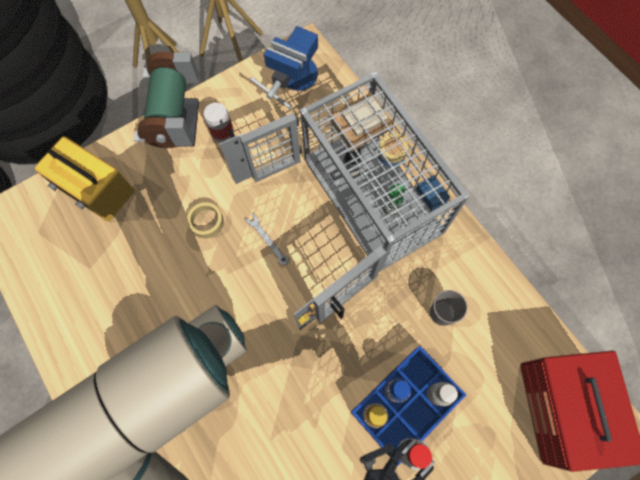

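View pics/w10.png

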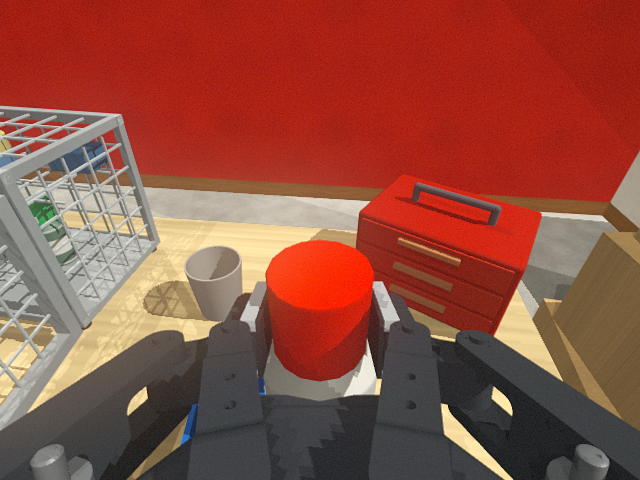

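The scene view shows the can held above the crate's near corner (cap at (420,455)), with both doors open and everything else unmoved. I'll measure the held cap's axis.

```bash
cat >> kin.py <<'E'
from scipy.optimize import least_squares
def capaxis(c,s):
    X=cloud(c);hsv=cv2.cvtColor(c["frame"],cv2.COLOR_RGB2HSV)
    d=np.linalg.norm(X-s["ee_pos"],axis=-1)
    m=((hsv[...,0]<8)|(hsv[...,0]>172))&(hsv[...,1]>140)&(hsv[...,2]>50)&(d<.06)
    q=X[m];zt=np.percentile(q[:,2],97);sd=q[(q[:,2]<zt-.006)]
    R=s["eef_rot"]
    f=least_squares(lambda x:np.hypot(sd[:,0]-x[0],sd[:,1]-x[1])-.02,s["ee_pos"][:2]+.0,loss="soft_l1",f_scale=.002)
    # with tilt
    g=least_squares(lambda x:np.hypot(sd[:,0]-x[0]-x[2]*(sd[:,2]-zt),sd[:,1]-x[1]-x[3]*(sd[:,2]-zt))-.02,[*f.x,0,0],loss="soft_l1",f_scale=.002)
    print("cap axis",f.x,"top z",zt,"n",len(sd),"med",np.median(abs(f.fun)),"tiltfit",g.x)
    return f.x
E
python3 - <<'E'
from kin import *
from cell import manip
s=manip.observe();c=load("pics/w10.npz");x=capaxis(c,s);print(x-s["ee_pos"][:2], "target diff", np.array([.4113,-.4164])-x)
# crate recheck: lower-half edges, scene depth
E
```

```text
cap axis [ 0.4059 -0.4293] top z 0.3523764793246835 n 5730 med 0.00025854517247686504 tiltfit [ 0.4061 -0.4289  0.0101  0.0175]
[ 0.0018 -0.0026] target diff [0.0054 0.0129]
```

```bash
python3 - <<'E'
from kin import *
s=obs()
delta(s,[.409,-.4155,.24],pose(np.radians(6),np.radians(19.9)))
E
```

```text
t27.82 [ 0.4041 -0.4267  0.331 ] q [-1.547   0.2419  1.9512  1.2378  1.4152 -0.6275] yawx 8.3 F [ 0.1255  0.9386 -1.3823] w 0.03890033886026673
shift [-0.0829 -0.0123  0.0376] rotvec [0.7611 0.7639 0.8199] ikq [-1.5383  0.3773  2.0777  1.2922  1.3488 -0.8656] True
```

Request:
servo_tool(moves=[[[-0.01, -0.006, 0.004], [0.4, 0.4, 0.4]], [[-0.014, -0.006, 0.006], [0.4, 0.4, 0.4]], [[-0.02, 0, 0.009], [0, 0, 0]], [[-0.02, 0, 0.009], [0, 0, 0]], [[-0.018, 0, 0.009], [0, 0, 0]], [[0, 0, 0], [0, 0, 0]]])

```text
t: 28.32
ee_pos: [0.4109, -0.4127, 0.2472]
eef_rot: [[0.336, 0.115, 0.935], [0.06, -0.993, 0.1], [0.94, 0.023, -0.34]]
contact_force: [0.5, 0.4, -2.2]
gripper_width: 0.0387
```

```bash
python3 - <<'E'
from kin import *
c=snap('wrist','w11')
s=obs();att(s)
x=capaxis(c,s);print(x-s["ee_pos"][:2], "target diff", np.array([.4113,-.4164])-x)
delta(s,[.409,-.4155,.17],pose(np.radians(6),np.radians(19.9)))
E
```

```text
t28.37 [ 0.4112 -0.413   0.2495] q [-1.5338  0.361   2.0722  1.2917  1.3549 -0.8701] yawx 10.5 F [ 0.6053  0.5318 -2.2301] w 0.03894495947766824
p [ 0.4112 -0.413   0.2495] az 6.1 pitch 19.74 jaw-elev 1.41
cap axis [ 0.4132 -0.4137] top z 0.26983418461958236 n 5619 med 0.0002459815748576087 tiltfit [ 0.4131 -0.4132 -0.0046  0.022 ]
[ 0.0019 -0.0006] target diff [-0.0019 -0.0027]
shift [-0.0757  0.0002  0.0245] rotvec [-0.0718 -0.1597  1.5256] ikq [-1.5383  0.5063  2.1404  1.339   1.3002 -1.0569] True
```

Request:
servo_tool(moves=[[[-0.018, 0.002, 0.005], [0, 0, 0.8]], [[-0.018, 0.001, 0.005], [0, 0, 0.8]], [[-0.014, 0, 0.005], [0, 0, 0.4]], [[0, 0, 0], [0, 0, 0.2]], [[0, 0, 0], [0, 0, 0]]])

```text
t: 28.78
ee_pos: [0.4108, -0.4199, 0.2077]
eef_rot: [[0.329, 0.103, 0.939], [0.041, -0.995, 0.095], [0.943, 0.007, -0.332]]
contact_force: [-0.6, 1.2, -1.8]
gripper_width: 0.0386
```

```bash
python3 - <<'E'
from kin import *
c=snap('wrist','w12');snap('scene','s12')
im=cv2.imread('pics/s12.png')[335:480,340:490];cv2.imwrite('pics/s12z.png',cv2.resize(im,None,fx=4,fy=4,interpolation=cv2.INTER_CUBIC))
s=obs();att(s)
x=capaxis(c,s);print(x-s["ee_pos"][:2], "target diff", np.array([.4113,-.4164])-x)
delta(s,[.409,-.4155,.15],pose(np.radians(6),np.radians(19.9)))
E
```

```text
t28.88 [ 0.4107 -0.4198  0.2076] q [-1.5374  0.4427  2.1048  1.3223  1.3289 -0.9665] yawx 7.3 F [-0.0824  0.5484 -2.3337] w 0.038839217456046536
p [ 0.4107 -0.4198  0.2076] az 5.8 pitch 19.40 jaw-elev 0.47
cap axis [ 0.413  -0.4209] top z 0.23028234398202646 n 5541 med 0.00023506915174647744 tiltfit [ 0.4128 -0.4208 -0.0121  0.006 ]
[ 0.0023 -0.0011] target diff [-0.0017  0.0045]
shift [-0.0547 -0.0049  0.018 ] rotvec [ 0.2012 -0.499   0.4256] ikq [-1.5383  0.5463  2.1544  1.3539  1.2882 -1.1116] True
```

View pics/s12z.png

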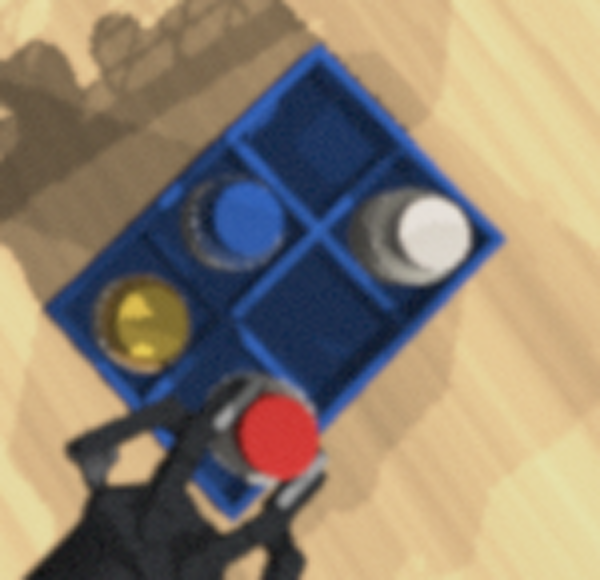

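View pics/w12.png

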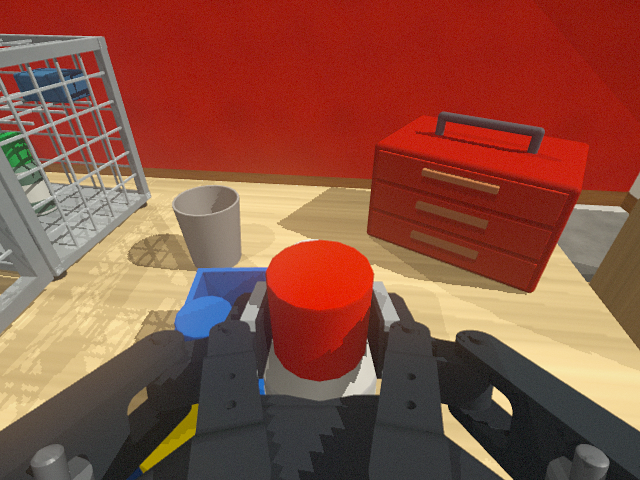

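Request:
servo_tool(moves=[[[-0.004, -0.003, 0], [0, -0.3, 0.3]], [[-0.004, -0.002, 0], [0, -0.2, 0.2]], [[-0.004, 0, 0], [0, 0, 0.1]], [[0, 0, 0], [0, 0, 0]]])

```text
t: 29.22
ee_pos: [0.4061, -0.4153, 0.1994]
eef_rot: [[0.338, 0.101, 0.936], [0.039, -0.995, 0.093], [0.94, 0.006, -0.34]]
contact_force: [-0.2, -0.1, -1.5]
gripper_width: 0.0386
```

```bash
python3 - <<'E'
from kin import *
c=snap('wrist','w13')
s=obs();att(s)
x=capaxis(c,s);print(x-s["ee_pos"][:2], "target diff", np.array([.4113,-.4164])-x)
delta(s,[.409,-.4155,.15],pose(np.radians(6),np.radians(19.9)))
E
```

```text
t29.27 [ 0.4062 -0.4152  0.1997] q [-1.545   0.4472  2.1224  1.3186  1.3197 -0.9855] yawx 6.7 F [-0.477  -0.5235 -1.4833] w 0.03913520890891374
p [ 0.4062 -0.4152  0.1997] az 5.7 pitch 19.86 jaw-elev 0.32
cap axis [ 0.4083 -0.4163] top z 0.22202657602360512 n 5514 med 0.0002277045867347654 tiltfit [ 0.4083 -0.4162 -0.0022  0.006 ]
[ 0.0021 -0.0011] target diff [ 0.003  -0.0001]
shift [-0.0459  0.0003  0.0195] rotvec [ 0.3097 -0.0362  0.2243] ikq [-1.5383  0.5463  2.1544  1.3539  1.2882 -1.1116] True
```

Request:
servo_tool(moves=[[[-0.011, 0, 0.006], [0, 0, 0.2]], [[-0.011, 0, 0.006], [0, 0, 0.1]], [[-0.011, 0, 0.005], [0, 0, 0.1]], [[0, 0, 0], [0, 0, 0]]])

```text
t: 29.6
ee_pos: [0.4111, -0.4162, 0.1631]
eef_rot: [[0.337, 0.097, 0.936], [0.035, -0.995, 0.09], [0.941, 0.003, -0.339]]
contact_force: [-0.2, 0.6, -1.8]
gripper_width: 0.0386
```

```bash
python3 - <<'E'
from kin import *
c=snap('wrist','w14')
s=obs();att(s)
x=capaxis(c,s);print(x-s["ee_pos"][:2], "target diff", np.array([.4113,-.4164])-x)
delta(s,[.409,-.4155,.12],pose(np.radians(6),np.radians(19.9)))
E
```

```text
t29.65 [ 0.4113 -0.4164  0.1643] q [-1.5346  0.5182  2.1493  1.3574  1.2924 -1.0806] yawx 6.1 F [ 0.2643 -0.4267 -1.2399] w 0.03877034181908709
p [ 0.4113 -0.4164  0.1643] az 5.5 pitch 19.72 jaw-elev 0.20
cap axis [ 0.4134 -0.4173] top z 0.18576466004058262 n 5532 med 0.00023046117086795298 tiltfit [ 0.4133 -0.4172 -0.0042  0.0051]
[ 0.0021 -0.0009] target diff [-0.0021  0.0009]
shift [-0.0425 -0.0013  0.0129] rotvec [ 0.5015 -0.1749  0.028 ] ikq [-1.5383  0.6084  2.172   1.3773  1.2719 -1.1931] True
```

Request:
servo_tool(moves=[[[-0.0105, 0, 0.0032], [0, 0, 0]], [[-0.0105, 0, 0.0032], [0, 0, 0]], [[-0.0105, 0, 0.0032], [0, 0, 0]], [[-0.008, 0, 0.0027], [0, 0, 0]]])

```text
t: 29.98
ee_pos: [0.4103, -0.419, 0.1266]
eef_rot: [[0.331, 0.095, 0.939], [0.042, -0.995, 0.086], [0.943, 0.011, -0.333]]
contact_force: [0.2, -0.7, -1.6]
gripper_width: 0.0388
```

```bash
python3 - <<'E'
from kin import *
c=snap('wrist','w15')
s=obs();att(s)
x=capaxis(c,s);print(x-s["ee_pos"][:2], "target diff", np.array([.4113,-.4164])-x)
delta(s,[.409,-.4155,.106],pose(np.radians(6),np.radians(19.9)))
E
```

```text
t30.03 [ 0.41  -0.419  0.125] q [-1.5385  0.6017  2.1722  1.3894  1.2745 -1.196 ] yawx 6.9 F [ 0.5123 -0.9669 -3.8802] w 0.03870798306859234
p [ 0.41  -0.419  0.125] az 5.3 pitch 19.54 jaw-elev 0.53
cap axis [ 0.4125 -0.4201] top z 0.14919224535607886 n 5536 med 0.00023672623223748232 tiltfit [ 0.4123 -0.4198 -0.0103  0.0133]
[ 0.0025 -0.0011] target diff [-0.0012  0.0037]
shift [-0.0181 -0.0037  0.0057] rotvec [ 0.7003 -0.355   0.3119] ikq [-1.5383  0.6382  2.1787  1.3884  1.2651 -1.2306] True
```

Request:
servo_tool(moves=[[[-0.005, -0.003, 0.002], [0.2, -0.2, 0.4]], [[-0.005, -0.001, 0.002], [0.2, -0.2, 0.2]], [[-0.004, 0, 0.001], [0, 0, 0.1]]])

```text
t: 30.28
ee_pos: [0.4099, -0.4156, 0.1109]
eef_rot: [[0.339, 0.097, 0.936], [0.029, -0.995, 0.092], [0.94, -0.004, -0.34]]
contact_force: [0.4, 0.3, -2.3]
gripper_width: 0.0388
```

```bash
python3 - <<'E'
from kin import *
c=snap('wrist','w16')
s=obs();att(s)
x=capaxis(c,s);print(x-s["ee_pos"][:2], "target diff", np.array([.4113,-.4164])-x)
E
```

```text
t30.33 [ 0.4097 -0.4155  0.11  ] q [-1.5371  0.6284  2.1814  1.393   1.2637 -1.2179] yawx 4.8 F [-0.1572  0.5365 -3.4144] w 0.03888494884946881
p [ 0.4097 -0.4155  0.11  ] az 5.6 pitch 19.92 jaw-elev -0.26
cap axis [ 0.4121 -0.4167] top z 0.1335057153620892 n 5541 med 0.00023385843894553962 tiltfit [ 0.4121 -0.4167 -0.003  -0.002 ]
[ 0.0025 -0.0012] target diff [-0.0008  0.0003]
```

Request:
servo_tool(moves=[[[-0.0018, 0, 0.0005], [0, 0, 0]], [[-0.0018, 0, 0.0005], [0, 0, 0]]])

```text
t: 30.5
ee_pos: [0.4095, -0.4157, 0.1065]
eef_rot: [[0.339, 0.097, 0.936], [0.029, -0.995, 0.092], [0.94, -0.004, -0.34]]
contact_force: [0.4, 0.2, -2.6]
gripper_width: 0.0385
```

Request:
servo_tool(moves=[[[-0.0012, 0, 0.0004], [0, 0, 0]]])

```text
t: 30.58
ee_pos: [0.4096, -0.4157, 0.1057]
eef_rot: [[0.338, 0.097, 0.936], [0.029, -0.995, 0.092], [0.941, -0.004, -0.339]]
contact_force: [-1.0, 0.6, 2.2]
gripper_width: 0.0386
```

Request:
servo_tool(moves=[[[-0.0012, 0, 0.0004], [0, 0, 0]]])

```text
t: 30.67
ee_pos: [0.4099, -0.4156, 0.1057]
eef_rot: [[0.334, 0.097, 0.937], [0.029, -0.995, 0.092], [0.942, -0.003, -0.336]]
contact_force: [-2.5, 0.3, 4.9]
gripper_width: 0.0389
```

Request:
servo_tool(moves=[[[0, 0, 0], [0, 0, 0]], [[0, 0, 0], [0, 0, 0]], [[0, 0, 0], [0, 0, 0]], [[0, 0, 0], [0, 0, 0]]], fingers=60)

```text
t: 31.0
ee_pos: [0.4101, -0.416, 0.1068]
eef_rot: [[0.332, 0.096, 0.938], [0.03, -0.995, 0.092], [0.943, -0.002, -0.334]]
contact_force: [-0.4, 0.5, -0.7]
gripper_width: 0.0515
```

```bash
python3 - <<'E'
from kin import *
c=snap('wrist','w17')
s=obs();att(s)
x=capaxis(c,s);print(x-s["ee_pos"][:2], "target diff", np.array([.4113,-.4164])-x)
E
```

```text
t31.05 [ 0.4102 -0.416   0.1068] q [-1.538   0.6405  2.1837  1.4004  1.2682 -1.2361] yawx 5.2 F [-0.077   0.3424 -0.0009] w 0.05085374980204268
p [ 0.4102 -0.416   0.1068] az 5.6 pitch 19.49 jaw-elev -0.13
cap axis [ 0.4118 -0.4167] top z 0.12831922636990334 n 5482 med 0.00023144277716096763 tiltfit [ 0.4118 -0.4167 -0.002   0.001 ]
[ 0.0016 -0.0007] target diff [-0.0005  0.0003]
```

View pics/w17.png

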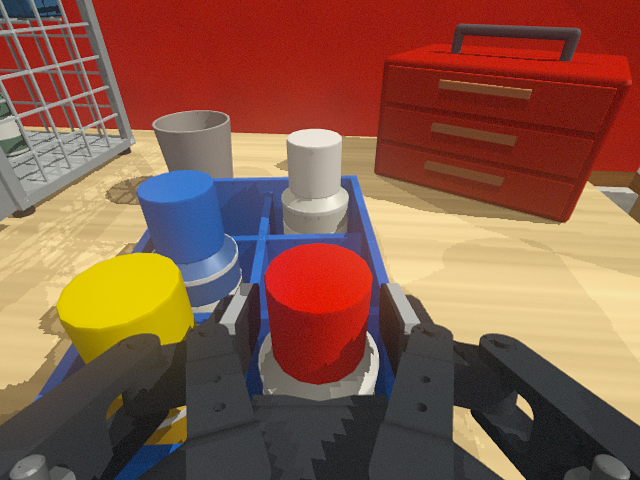

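Request:
servo_tool(moves=[[[0, 0.0005, -0.015], [0, 0, 0]], [[0, 0.001, -0.025], [0, 0, 0]], [[0, 0.001, -0.03], [0, 0, 0]], [[0.01, 0, -0.03], [0, 0, 0]], [[0.02, 0, -0.02], [0, 0, 0]], [[0.03, 0, 0], [0, 0, 0]], [[0.03, 0, 0], [0, 0, 0]], [[0, 0, 0], [0, 0, 0]]])

```text
t: 31.72
ee_pos: [0.3234, -0.4281, 0.2352]
eef_rot: [[0.333, 0.096, 0.938], [0.025, -0.995, 0.093], [0.942, -0.008, -0.334]]
contact_force: [-0.4, -0.0, -0.4]
gripper_width: 0.0515
```

```bash
python3 - <<'E'
from kin import *
s=obs();att(s)
snap('scene','s18');snap('side','d18');snap('wrist','w18')
E
```

```text
t31.72 [ 0.3234 -0.4281  0.2352] q [-1.7276  0.3922  2.0782  1.1623  1.4572 -0.9119] yawx 4.2 F [-0.3507 -0.041  -0.4077] w 0.051535000105300655
p [ 0.3234 -0.4281  0.2352] az 5.7 pitch 19.53 jaw-elev -0.46
```

View pics/s18.png

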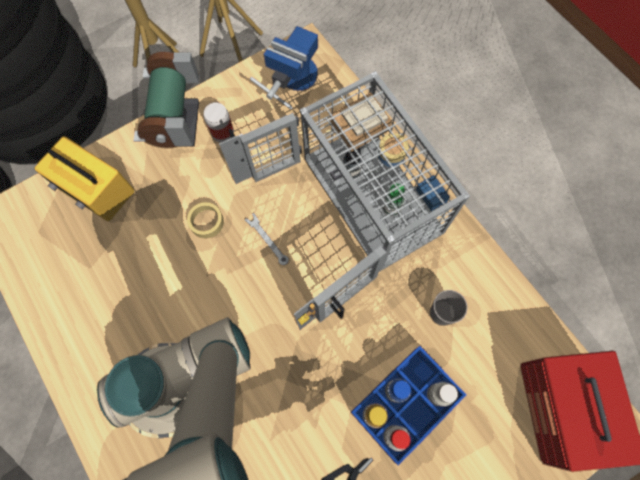

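View pics/d18.png

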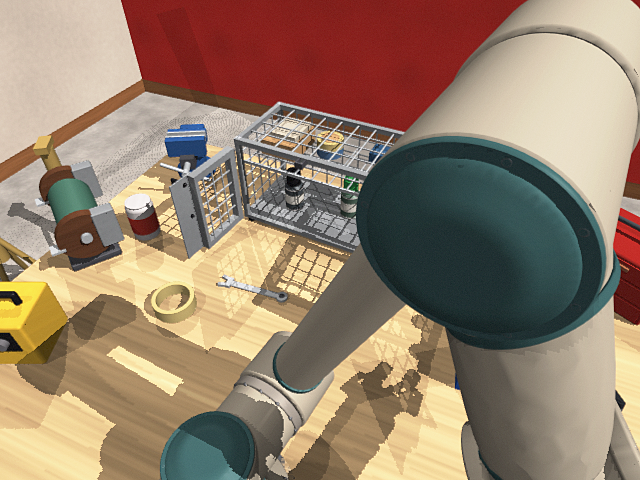

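View pics/w18.png

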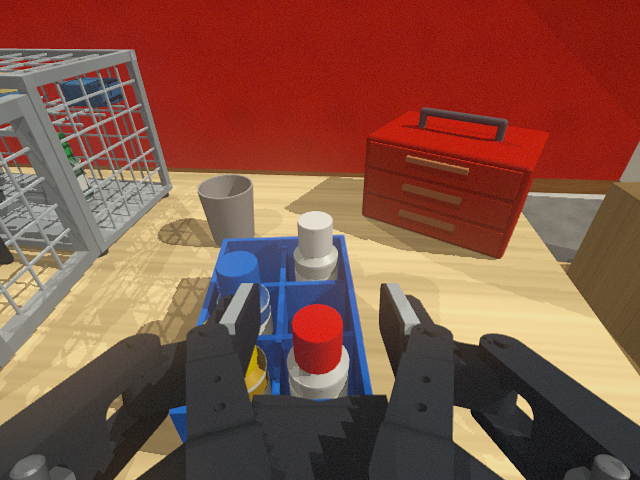

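The can stands in the near empty cell (scene cap at (400,438)), and both doors are open. Last, a numeric check of the doors, the bolt and the bystanders before I hand in.

```bash
python3 - <<'E'
from kin import *
c=load("pics/s18.npz");c0=load("pics/scene0.npz");X=cloud(c)
l=np.dstack([(X[...,:2]-ct)@cR,X[...,2]])
for nm,sg in(("active",1),("passive",-1)):
    h=np.array([-.125,.2*sg])
    m=(l[...,0]<-.15)&(l[...,0]>-.42)&(abs(l[...,1]-.235*sg)<.09)&(l[...,2]>.225)&(l[...,2]<.26)
    q=l[m][:,:2];vx,vy,_,_=cv2.fitLine(q.astype(np.float32),cv2.DIST_HUBER,0,.01,.01).ravel()
    if vx>0: vx,vy=-vx,-vy
    print(nm,len(q),"angle deg",90+np.degrees(np.arctan2(vy*sg,-vx)))
hsv=cv2.cvtColor(c["frame"],cv2.COLOR_RGB2HSV)
m=(hsv[...,0]>20)&(hsv[...,0]<34)&(hsv[...,1]>150)&(l[...,0]<-.3)&(l[...,0]>-.42)&(l[...,1]<-.15)&(l[...,2]>.15)
if m.sum(): print("pad z",np.percentile(l[m][:,2],[50,90,98]),m.sum())
# bystander centroid shift (range change mask per patch)
for nm,(x0,y0,x1,y1) in dict(tape=(183,195,225,240),tin=(200,98,236,142),spanner=(242,208,292,268),pot=(428,288,470,328),crate=(350,345,385,430)).items():
    a=c0["frame"][y0:y1,x0:x1].astype(np.float32).mean(2);b=c["frame"][y0:y1,x0:x1].astype(np.float32).mean(2)
    print(nm,cv2.phaseCorrelate(a,b))
E
```

```text
active 703 angle deg 101.328735
passive 954 angle deg 95.386086
pad z [0.1873 0.1896 0.1906] 36
tape ((0.5686120881132481, 0.3929513650575238), 0.8842218111768181)
tin ((-0.2565191097493873, 0.6264736804265212), 0.7918484040248541)
spanner ((0.5218870284771775, 0.01825891096818566), 0.379794322013855)
pot ((0.4206672339483539, 0.04317647601274288), 0.9542723279529147)
crate ((-0.0819119879984811, -0.041069868361489625), 0.9622134173357928)
```

```bash
python3 -c "
from cell import manip
print(manip.hand_in())"
```

```text
the job is handed in; nothing more can be done
None
```

The job is done and handed in at about 32 s of the 72 s. I swung the left door open, pressed the bolt down to its stop, and swung the right door open. I then lifted the red-capped can out by its cap and set it down upright in the empty near-right cell of the crate.

Last checks before handing in:
- **Doors:** the left one measures about 101° open and the right about 95°.
- **Bolt:** its pad top is at about 0.187–0.190 m (205 mm when shot), so drawn to within about 3 mm of full travel.
- **Can:** tilt is below 0.2° and it stands within about 1 mm of the cell centre. Floor contact showed as a gentle force rise of about 5 N before release.
- **Bystanders:** the tape roll, tin, pot and spanner shifted by less than 0.7 pixel between the first and last pictures. The spanner match was weak because of shadows. The cans in the crate and cage look unmoved, but I only checked those by eye.

No check failed. The one disagreement was in the left door's angle: about 96° by the gripper's yaw when I let go, about 101° by the depth image. Both count as wide open.

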